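# Set out the sample preparation tray

## Task

Set out the preparation tray: stand the three bottles upright on its back row of round pads in order of size, the largest at the end next to the tin, the medium one in the middle and the smallest at the far end, each centred on its pad. Stand the vial upright in the centre of the small pad in front of the medium bottle, and set the crucible upright on the middle of the tin's lid. Leave the tin and the rubber bulb standing where they are, and do not knock anything over.

Things in the scene. Friction and masses are not known exactly. Their poses are not given: they have to be found in the camera images.
- bottle_large: the largest of three similar bottles (clear to frosted body with a label, round shoulder, screw cap): 63 mm in diameter, 113 mm tall, white cap; straight sided from about 5 to 60 mm above its foot, where it is to be gripped. Loose, standing upright. Origin: centre of its underside, z up
- bottle_medium: the medium bottle: 52 mm in diameter, 94 mm tall, black cap; straight sided from about 5 to 50 mm above its foot. Loose, upright. Origin: centre of its underside, z up
- bottle_small: the smallest bottle: 45 mm in diameter, 80 mm tall, black cap; straight sided from about 5 to 42 mm above its foot. Loose, upright. Origin: centre of its underside, z up
- vial: small glass sample vial with a white screw cap, 23 mm in diameter and 44 mm tall (solid to the grip up to 36 mm). Loose, upright. Origin: centre of its underside, z up
- crucible: white porcelain crucible, an open cup 28 mm tall, 39 mm across the rim, narrowing to 26 mm at the foot; may be gripped across the outside of its rim. Loose, standing on its foot. Origin: centre of its underside, z up
- tin: round white tin with a flat lid, 65 mm in diameter, 52 mm tall, about 0.3 kg, loose. It stands just off one end (left or right, varying) of the tray and shows at which end the largest bottle belongs. Origin: centre of its underside, z up, so its lid is 52 mm above the origin
- bulb: black rubber pipette bulb (rigid), 44 mm in diameter, 56 mm tall, standing loose just off the other end of the tray; a bystander to be left alone. Origin: centre of its underside
- prep_tray: grey tray fixed to the bench, 180 mm deep (its x) by 240 mm wide (its y), floor 6 mm above the bench, lip 8.5 mm above the bench, with four flush black pads ringed in metal. Origin: centre of its underside; x points to its back (away from the robot), y to its left end as the robot sees it, z up. Back row: three pads of 68 mm diameter, centres at x = +40 mm and y = +80, 0 and -80 mm. Front: one pad of 36 mm diameter, centre at x = -45 mm, y = 0
Not all that is in view belongs to the job. Leave any blue, brown or orange look-alike of the bottle_small alone.

How it is judged:
By the outcome, as a careful person would: the job done as asked, in the order asked, and still so for the second after the job is handed in, with the robot touching nothing.
It also fails if it takes over 136 s, if anything falls off the work surface, if the arm or the gripper's body presses on something with over 40 N, if the wrist force passes 120 N, or if a joint passes its speed limit or range.

## Robot

A 6-joint arm with a two-finger parallel gripper is mounted at the origin on a cart in front of the work surface, level with it; the furniture and walls round the work are solid. World frame = base frame: x ahead of the robot, y to its left, z up, the work surface at z = 0. Lengths are in mm, angles in rad, forces in N, time in s.
With the tool pointing down it reaches from about 350 to 925 mm from the base axis. Payload 6.4 kg.
Tool frame: the origin (TCP) lies on the mounting face of the last link; the fingertips stand env.tcp_to_tips ahead of it and the grasp point (between the pads) lies 155 mm ahead of it (env.tcp_to_tips is the distance from the TCP to the fingertips, in mm); z points along the fingers, x is the direction in which the jaws open and shut, and the axes are right-handed (so a half turn about z gives the same grasp; the last joint's range is limited). The gripper opens to 85 mm and grips with 20 to 120 N. Pads are 22 mm wide; open, the fingers measure 114 mm over their backs; the gripper's body (76 mm by 85 mm) begins 54 mm behind the grasp point. The pads swing forward as they close: fully open they stand 13 mm farther back than shut.
Start: joints at [-1.315, 0.245, 1.558, -0, 1.339, -0.174], TCP at [270.854, -590.892, 404.69] pointing down, gripper open.
Joint ranges: [-3.13, 3.13], [-1.02, 2.26], [0.13, 2.54], [-0.95, 4.09], [0.21, 2.88], [-2.74, 2.74]. Speed limits (rad/s): [2.57, 2.57, 3.14, 3.14, 3.14, 3.14].

## Interface

Orientations are given as a 3x3 rotation matrix whose columns are the frame's x, y, z axes.
In Python, from cell import env gives the robot as it stands.
- The arm moves only by the shell command python3 -m pendant 'ROWS' [OPENING]. ROWS is JSON, a list of rows, each an object with "linear": the shift along the world's x, y, z in m, a list of three; "delta_rot": the turn, a rotation vector about the world's x, y, z in degrees, a list of three. A call has 1 to 20 rows; each row shifts and turns the commanded pose from where the row before left it; what a row does not reach is not made up. A row lasts 1/12 s, in which the tool goes at most 41.7 mm and 7.16 degrees, less where a joint would pass 70% of its speed; a pose out of reach is approached as far as the arm can. A call with a gripper value outside its range is refused whole. OPENING is the gripper's target within -1 to 1 (shut at 1, half-way at 0, fully open at -1), set as the call begins (- or left out, the last holds). The fingers move at their own pace and stop on an object; the grip force is fixed at half the most. Time passes only in rows, so rows that do not move let the fingers close. It gives the time, the measured TCP pose, the force and the opening at its end, in the units of the state.
- env.observe(): the state, without advancing time (a new reading comes with each control period).
- env.capture(name): name is "scene" or "top" or "wrist"; returns (picture, depth): 400x640x3 uint8, red, green, blue; 400x640 float32, mm along the optical axis (not along the pixel's ray), 0 where there is no reading.
- env.calibration(name): a dict with "mtx" (3x3 intrinsics, pixels), "T" (4x4, takes a point from camera to world coordinates). Camera axes: x right, y down, z forward; pixel columns grow to the right and rows downward; lengths in mm; the calibration is good to about 2 mm. A picture is of the moment at which its call begins: read the wrist's pose just before it. calibration takes no time and is no camera call; for the wrist camera it gives the pose at the moment of the call.
- env.hand_in(): hands the job in, once; it reports no verdict.
The state is a dict: "clock": time; "qpos": joint angles; "qvel": joint speeds; "effort": joint torques, N m; "eef_pos": TCP position; "ee_rot": TCP orientation; "contact_force": force on the tool from outside, world axes, zero at the start; "torque": the same for the moment, N m; "finger_gap": finger opening in mm.
Only numpy, scipy, OpenCV 4.12 (cv2) and the standard library are available. Lean on these libraries where they do the work, as an engineer would, in place of code of your own. Each camera call takes 0.05 s, during which the arm holds its last target.

## Working session

There is one attempt and no reset: what is moved stays moved. The work goes in short steps, Python scripts to look and compute and a shell command to move; the robot and the scene stay as the last step left them, time stands still between calls to the robot, and variables do not carry over. Pictures are saved under pics/ and viewed, and the job is handed in when it is done.

```bash
ls; mkdir -p pics
python3 - <<'E'
from cell import env
import cv2,numpy as np
print(env.tcp_to_tips, env.observe())
for n in ["scene","top"]:
    p,d=env.capture(n); cv2.imwrite(f"pics/{n}0.png",p[:,:,::-1]); np.savez(f"{n}0.npz",p=p,d=d,**env.calibration(n)); print(env.calibration(n), (d>0).mean())
E
```

```text
pics
173.4 {'clock': 0.0, 'qpos': array([-1.31511036e+00,  2.45788484e-01,  1.55903264e+00, -9.61135165e-06,
        1.33869478e+00, -1.74088433e-01]), 'qvel': array([ 0.00026283,  0.0014109 , -0.00057167, -0.00131766, -0.00013589,
       -0.00017481]), 'effort': array([ 1.46688803e-04, -4.29504097e+01, -3.26128149e+01, -2.42041915e-04,
        5.24479692e-03,  2.87922688e-06]), 'eef_pos': array([ 270.78391783, -590.6528498 ,  403.58635519]), 'ee_rot': array([[ 4.16667274e-01, -9.09058930e-01, -4.95456768e-04],
       [-9.09057088e-01, -4.16667442e-01,  1.85835862e-03],
       [-1.89579820e-03, -3.23918733e-04, -9.99998151e-01]]), 'contact_force': array([-0.16612873, -0.59245693,  0.73867318]), 'torque': array([-0.00216049,  0.04728439, -0.01428987]), 'finger_gap': 85.31277413517775}
{'mtx': array([[482.82271246,   0.        , 319.2781036 ],
       [  0.        , 482.82271246, 209.54036986],
       [  0.        ,   0.        ,   1.        ]]), 'T': array([[-5.18096349e-01, -5.54860985e-01,  6.50926617e-01,
        -3.97296022e+02],
       [-8.55211860e-01,  3.48281118e-01, -3.83813676e-01,
         5.15651920e+02],
       [-1.37422159e-02, -7.55532627e-01, -6.54966871e-01,
         9.41320813e+02],
       [ 0.00000000e+00,  0.00000000e+00,  0.00000000e+00,
         1.00000000e+00]])} 0.99591015625
{'mtx': array([[423.05691217,   0.        , 323.32636249],
       [  0.        , 423.05691217, 201.76272066],
       [  0.        ,   0.        ,   1.        ]]), 'T': array([[ 2.14745453e-02, -9.97493920e-01,  6.74145634e-02,
         3.95917845e+02],
       [-9.99659914e-01, -2.24212023e-02, -1.33171647e-02,
        -7.17364759e+00],
       [ 1.47953064e-02, -6.71056566e-02, -9.97636171e-01,
         1.19520841e+03],
       [ 0.00000000e+00,  0.00000000e+00,  0.00000000e+00,
         1.00000000e+00]])} 0.9961328125
```

View pics/scene0.png

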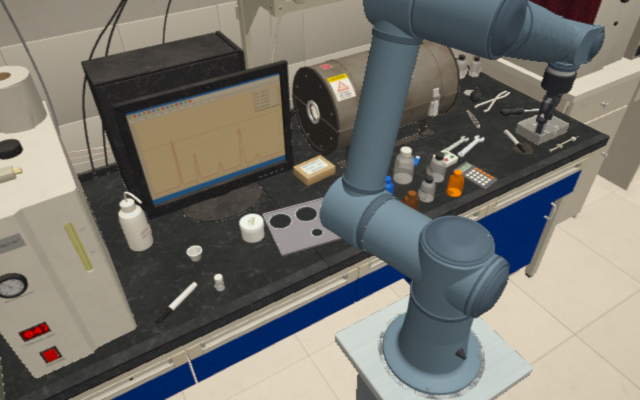

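View pics/top0.png

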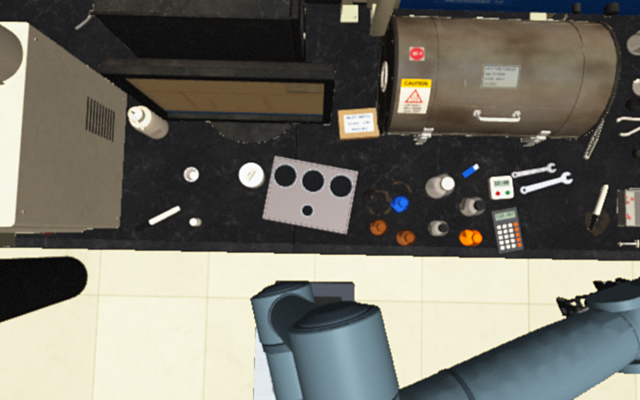

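The tin (252,174) is off the left end of the tray. The tray spans (263–357, 156–234) and is a little rotated. The bottles sit right of it at (440,185), (472,206) and (438,228), with blue, brown and orange look-alikes nearby. The crucible is at (191,174) and the vial at (196,222). I'll enlarge this.

Run:
```python
import cv2,numpy as np
p=cv2.imread("pics/top0.png")
cv2.imwrite("pics/topz1.png",cv2.resize(p[145:255,355:495],None,fx=5.5,fy=5.4,interpolation=cv2.INTER_CUBIC))
cv2.imwrite("pics/topz2.png",cv2.resize(p[140:250,170:365],None,fx=4,fy=4,interpolation=cv2.INTER_CUBIC))
```

```text
(no output)
```

View pics/topz1.png

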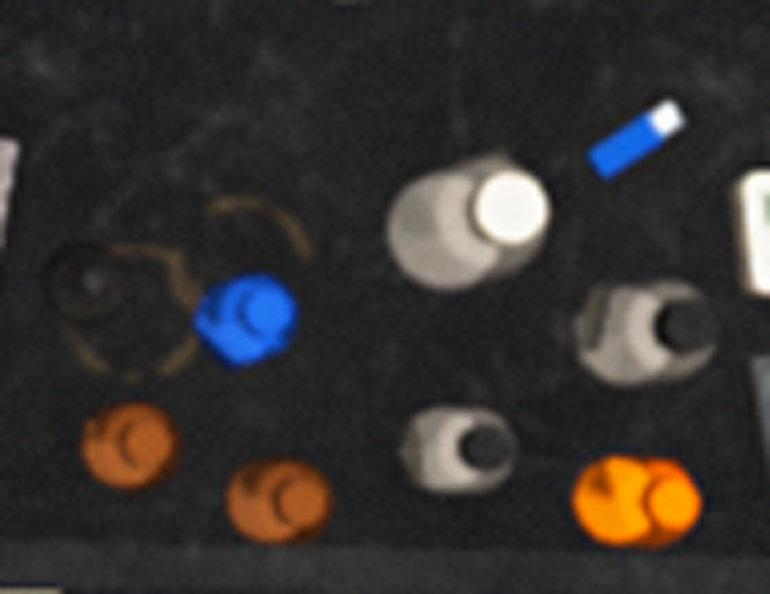

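View pics/topz2.png

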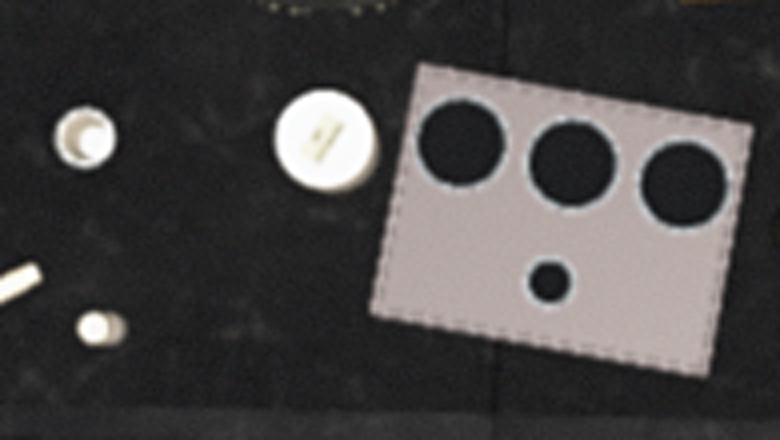

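Zoomed coordinates: caps large (510,208), medium (685,322), small (488,448), with the bulb at (85,280). Tray pads show clearly at (461,141), (572,163) and (683,184), and the small one at (550,281). Next step is measuring these.

```bash
cat > h.py <<'E'
import numpy as np,cv2
def ray(uv,z,m,T):
    d=T[:3,:3]@np.linalg.solve(m,[uv[0],uv[1],1.]); o=T[:3,3]
    return o+d*(z-o[2])/d[2]
def cloud(d,m,T):
    v,u=np.mgrid[:d.shape[0],:d.shape[1]]
    x=np.stack([(u-m[0,2])/m[0,0]*d,(v-m[1,2])/m[1,1]*d,d],-1)
    return x@T[:3,:3].T+T[:3,3]
def blob(mask,uv,r=25):
    n,l,s,c=cv2.connectedComponentsWithStats(mask.astype(np.uint8))
    best=[(np.hypot(*(c[i]-uv)),i) for i in range(1,n)]
    b=min(best)[1]; return c[b],s[b]
E
python3 - <<'E'
from h import *
f=np.load("top0.npz");p,d,m,T=f['p'],f['d'],f['mtx'],f['T']
C=cloud(d,m,T); Z=C[:,:,2]
g=cv2.cvtColor(p,cv2.COLOR_RGB2GRAY)
print("bench",np.median(Z[215:235,225:255]),"tray",np.median(Z[195:225,275:300]))
def rep(n,mask,uv,z):
    c,s=blob(mask,uv); P=ray(c,z,m,T); w=np.sqrt(4*s[4]/np.pi)*(T[2,3]-z)/m[0,0]
    print(n,c.round(1),"z img",Z[int(c[1]),int(c[0])].round(1),"P",P.round(1),"diam",w.round(1),s[:5])
def win(u0,u1,v0,v1):
    k=np.zeros(g.shape,bool);k[v0:v1,u0:u1]=1;return k
# depth-based top masks
for n,uv,h in [("L",(447,183),113),("M",(479,205),94),("S",(444,228),80),("vial",(194,222),44),("cruc",(191,174),28),("tin",(252,174),52),("bulb",(370,196),56)]:
    k=win(uv[0]-18,uv[0]+18,uv[1]-18,uv[1]+18)
    rep(n+" top",k&(Z>h-6),uv,h); print("   zmax",Z[k].max())
pads=[]
for n,uv in [("b1",(285,175)),("b2",(313,181)),("b3",(341,186)),("f",(307.5,210))]:
    k=(g<90)&win(268,354,160,230); rep(n,k,uv,6)
    pads.append(ray(blob(k,uv)[0],6,m,T)[:2])
pads=np.array(pads)
M=np.array([[40,80],[40,0],[40,-80],[-45,0.]])
a=M-M.mean(0);b=pads-pads.mean(0);U,S,V=np.linalg.svd(a.T@b);R=(U@V).T
print("R",R,np.arctan2(R[1,0],R[0,0]),"scale",S.sum()/(a**2).sum()); t=pads.mean(0)-R@M.mean(0);print("t",t);print((M@R.T+t).round(1))
E
```

```text
bench 0.46572530302080395 tray 6.411479927426512
L top [447.1 182.9] z img 115.0 P [ 525.1 -340.2  113. ] diam 33.4 [441 177  13  13 134]
   zmax 1195.2084097997308
M top [480.  204.6] z img 96.8 P [ 472.1 -432.8   94. ] diam 28.2 [475 200  11  10  92]
   zmax 1195.2084097997308
S top [442.9 227.1] z img 80.9 P [ 411.2 -339.5   80. ] diam 24.5 [438 223  10   9  68]
   zmax 1195.2084097997308
vial top [193.4 221.2] z img 44.4 P [413.1 328.   44. ] diam 20.4 [190 218   8   7  44]
   zmax 1195.2084097997308
cruc top [190.1 173.5] z img 6.5 P [544.9 347.2  28. ] diam 24.3 [184 167  14  14  61]
   zmax 1195.2084097997308
tin top [250.8 174.2] z img 50.3 P [543.7 176.   52. ] diam 64.9 [239 163  24  24 453]
   zmax 1195.2084097997308
bulb top [371.7 196.3] z img 53.1 P [ 490.7 -153.    56. ] diam 12.9 [370 194   5   5  18]
   zmax 1195.2084097997308
b1 [284.8 175.3] z img 8.0 P [548.8  87.5   6. ] diam 59.3 [275 165  21  21 349]
b2 [312.7 180.5] z img 7.4 P [535.8   8.3   6. ] diam 58.7 [303 171  21  21 343]
b3 [340.4 185.8] z img 7.4 P [522.6 -70.4   6. ] diam 59.3 [330 176  22  21 350]
f [307.  210.1] z img 8.5 P [451.9  22.2   6. ] diam 26.5 [303 206   9   9  70]
R [[ 0.98657438  0.16331254]
 [-0.16331254  0.98657438]] -0.16404734499917706 scale 1.0001971125264226
t [496.25551405  14.96730339]
[[548.8  87.4]
 [535.7   8.4]
 [522.7 -70.5]
 [451.9  22.3]]
```

Run:
```python
from h import *
from cell import env
o=env.observe();c=env.calibration("wrist");p,d=env.capture("wrist");np.savez("w0.npz",p=p,d=d,**c)
cv2.imwrite("pics/w0.png",p[:,:,::-1])
Tt=np.eye(4);Tt[:3,:3]=o['ee_rot'];Tt[:3,3]=o['eef_pos']
X=np.linalg.inv(Tt)@c['T'];print(X.round(3),c['mtx'])
f=np.load("scene0.npz");q=cv2.imread("pics/scene0.png")
cv2.imwrite("pics/sz.png",cv2.resize(q[60:160,500:610],None,fx=5,fy=5))
C=cloud(f['d'],f['mtx'],f['T']); L=(C-o['eef_pos'])@o['ee_rot']
k=(np.abs(L[...,0])<65)&(np.abs(L[...,1])<50)&(L[...,2]>60)&(L[...,2]<200)
print(np.histogram(L[k][:,2],bins=range(60,201,5)))
for s in (-1,1):
    kk=k&(s*L[...,0]>30);z=L[kk]; print(s,len(z),z[:,2].max() if len(z) else 0)
W=cloud(d,c['mtx'],c['T']);L=(W-o['eef_pos'])@o['ee_rot'];k=(d>0)&(L[...,2]<200);print(k.sum(),L[k].min(0),L[k].max(0))
```

```text
[[ 1.0000e+00 -0.0000e+00  1.0000e-03 -3.4700e-01]
 [ 0.0000e+00  9.5700e-01  2.9200e-01 -7.4617e+01]
 [-1.0000e-03 -2.9200e-01  9.5700e-01  3.1179e+01]
 [ 0.0000e+00  0.0000e+00  0.0000e+00  1.0000e+00]] [[276.3391911    0.         323.7147574 ]
 [  0.         276.3391911  201.24348824]
 [  0.           0.           1.        ]]
(array([20, 35, 33,  8, 15, 12, 11, 11,  7, 10,  3,  3,  4, 20, 15, 15, 15,
       26, 20, 14,  6,  0,  0,  0,  0,  0,  0,  0]), array([ 60,  65,  70,  75,  80,  85,  90,  95, 100, 105, 110, 115, 120,
       125, 130, 135, 140, 145, 150, 155, 160, 165, 170, 175, 180, 185,
       190, 195, 200]))
-1 186 161.32998201885133
1 32 160.90229043294187
45009 [-75.12546182 -21.77687959  71.63947194] [ 74.18119307  13.3434051  160.78576213]
```

View pics/w0.png

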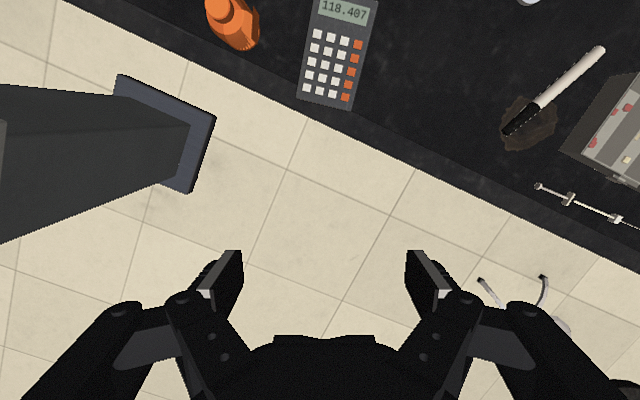

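View pics/sz.png

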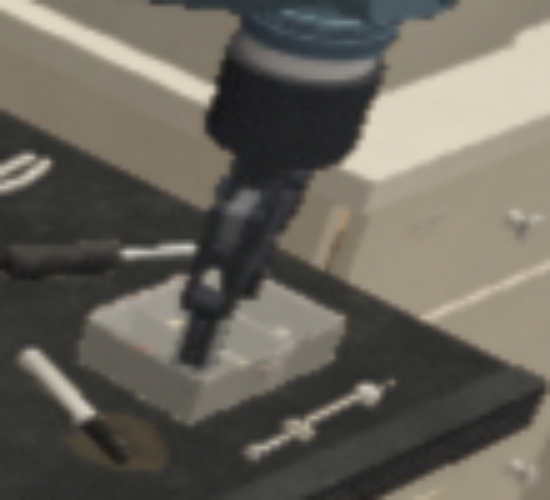

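The open fingers fill the lower half of the wrist picture. Their tips are 161 mm ahead of the TCP when open, against 173 shut, and the orange look-alike shows at (232,20). Next I'll locate the bystanders and the monitor.

Run:
```python
from h import *
f=np.load("top0.npz");p,d,m,T=f['p'],f['d'],f['mtx'],f['T']
C=cloud(d,m,T);Z=C[...,2]
for n,uv in dict(blue=(402,203),brown1=(379,227),brown2=(408,237),orange=(476,237)).items():
    k=np.zeros(Z.shape,bool);k[uv[1]-16:uv[1]+16,uv[0]-14:uv[0]+14]=1
    k&=(Z>72)&(Z<100); c=np.argwhere(k).mean(0)[::-1];print(n,ray(c,80,m,T).round(0),k.sum(), Z[k].max())
k=(Z>60)&(Z<700)&(C[...,0]>450)
for y in range(-600,500,60):
    kk=k&(np.abs(C[...,1]-y)<30); 
    q=C[kk]; 
    for z0,z1 in((60,130),(130,250),(250,450)):
        s=q[(q[:,2]>z0)&(q[:,2]<z1)]
        print(y,z0,np.percentile(s[:,0],2).round(0) if len(s)>5 else None,end=" | ")
    print()
for n,uv in dict(timer=(500,188),calc=(508,230),usb=(471,171)).items(): print(n,C[uv[1],uv[0]].round(0))
```

```text
blue [ 475. -233.   80.] 66 84.98675101824051
brown1 [ 409. -176.   80.] 61 84.73603278737255
brown2 [ 382. -250.   80.] 67 84.7007097266578
orange [ 386. -429.   80.] 70 84.78445670058204
-600 60 None | -600 130 638.0 | -600 250 666.0 | 
-540 60 626.0 | -540 130 629.0 | -540 250 667.0 | 
-480 60 None | -480 130 638.0 | -480 250 667.0 | 
-420 60 451.0 | -420 130 638.0 | -420 250 651.0 | 
-360 60 496.0 | -360 130 638.0 | -360 250 662.0 | 
-300 60 500.0 | -300 130 630.0 | -300 250 666.0 | 
-240 60 459.0 | -240 130 629.0 | -240 250 666.0 | 
-180 60 667.0 | -180 130 639.0 | -180 250 666.0 | 
-120 60 None | -120 130 None | -120 250 None | 
-60 60 683.0 | -60 130 683.0 | -60 250 683.0 | 
0 60 682.0 | 0 130 683.0 | 0 250 683.0 | 
60 60 683.0 | 60 130 696.0 | 60 250 684.0 | 
120 60 683.0 | 120 130 697.0 | 120 250 684.0 | 
180 60 683.0 | 180 130 697.0 | 180 250 684.0 | 
240 60 683.0 | 240 130 697.0 | 240 250 683.0 | 
300 60 683.0 | 300 130 697.0 | 300 250 684.0 | 
360 60 683.0 | 360 130 697.0 | 360 250 684.0 | 
420 60 647.0 | 420 130 643.0 | 420 250 683.0 | 
480 60 646.0 | 480 130 661.0 | 480 250 None | 
timer [ 526. -520.   15.]
calc [ 408. -543.   13.]
usb [ 573. -440.    9.]
```

```bash
python3 -m pendant '[{"linear":[0.025,0.027,0],"delta_rot":[0,0,7]},{"linear":[0.025,0.027,0],"delta_rot":[0,0,7]},{"linear":[0.025,0.027,0],"delta_rot":[0,0,7]},{"linear":[0.025,0.027,0],"delta_rot":[0,0,7]},{"linear":[0.025,0.027,0],"delta_rot":[0,0,7]},{"linear":[0.025,0.027,0],"delta_rot":[0,0,7]},{"linear":[0.025,0.027,0],"delta_rot":[0,0,7]},{"linear":[0.025,0.027,0],"delta_rot":[0,0,7]},{"linear":[0,0,0],"delta_rot":[0,0,0]},{"linear":[0,0,0],"delta_rot":[0,0,0]},{"linear":[0,0,0],"delta_rot":[0,0,0]}]' -1
cat > look.py <<'E'
import sys
from h import *
from cell import env
n=sys.argv[1]
o=env.observe();c=env.calibration("wrist");p,d=env.capture("wrist");np.savez(n+".npz",p=p,d=d,**c)
cv2.imwrite(f"pics/{n}.png",p[:,:,::-1])
print("t",o['clock'],"tcp",o['eef_pos'].round(1),"az",np.degrees(np.arctan2(o['ee_rot'][1,0],o['ee_rot'][0,0])).round(2),"q",o['qpos'].round(2),"F",o['contact_force'].round(1),"gap",round(o['finger_gap'],1))
E
python3 look.py w1
```

```text
clock: 1.07
eef_pos: [470.7, -375.0, 404.4]
ee_rot: [[0.987, -0.163, -0.001], [-0.163, -0.987, 0.0], [-0.001, 0.0, -1.0]]
contact_force: [0.1, -0.5, 0.5]
finger_gap: 85.0
t 1.0667 tcp [ 470.7 -375.   404.4] az -9.41 q [-0.86  0.13  1.69 -0.    1.32 -0.7 ] F [ 0.1 -0.5  0.5] gap 85.0
```

View pics/w1.png

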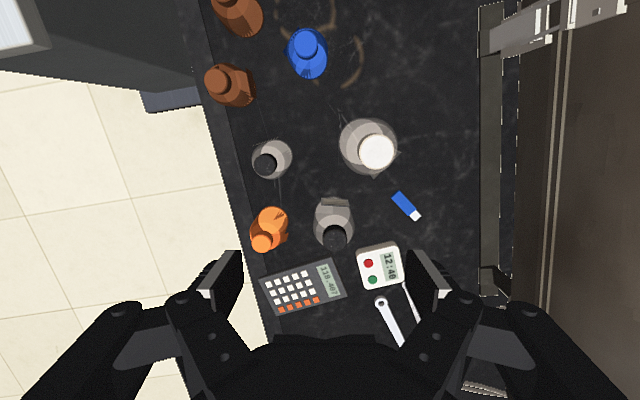

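Run:
```python
from h import *
f=np.load("w1.npz");p,d,m,T=f['p'],f['d'],f['mtx'],f['T']
C=cloud(d,m,T);Z=C[...,2]
for n,xy,h in [("L",(525,-340),113),("M",(472,-433),94),("S",(411,-340),80)]:
    k=(np.hypot(C[...,0]-xy[0],C[...,1]-xy[1])<25)&(np.abs(Z-h)<3)
    if k.sum()<20: print(n,"none");continue
    c=np.argwhere(k).mean(0)[::-1]
    # min enclosing circle too
    (cc,r)=cv2.minEnclosingCircle(np.argwhere(k)[:,::-1].astype(np.float32))
    print(n,c.round(1),k.sum(),Z[k].mean().round(1),ray(c,h,m,T).round(1),ray(cc,h,m,T).round(1),C[k].mean(0).round(1))
    k=(np.hypot(C[...,0]-xy[0],C[...,1]-xy[1])<45)&(Z>15)
    for z0 in range(15,115,10):
        kk=k&(np.abs(Z-z0)<3)
        if kk.sum()>10: q=C[kk][:,:2];A=np.c_[2*q,np.ones(len(q))];s=np.linalg.lstsq(A,(q**2).sum(1),rcond=None)[0];print("  z",z0,s[:2].round(1),"r",np.sqrt(s[2]+s[0]**2+s[1]**2).round(1),len(q))
```

```text
L [376.1 151.5] 971 112.4 [ 526.1 -339.8  113. ] [ 525.9 -339.6  113. ] [ 526.2 -340.   112.4]
  z 35 [ 529.3 -343.5] r 35.0 15
  z 45 [ 528.9 -343.2] r 34.6 18
  z 55 [ 528.4 -342.5] r 33.8 35
  z 65 [ 526.3 -340.5] r 30.9 49
  z 75 [ 526.3 -340.4] r 28.4 229
  z 85 [ 527.1 -341.2] r 22.0 784
  z 95 [ 526.4 -340.4] r 16.5 24
  z 105 [ 526.4 -340.5] r 16.5 29
M [334.4 240.1] 448 93.7 [ 473.3 -431.6   94. ] [ 473.2 -431.5   94. ] [ 473.3 -431.8   93.7]
  z 15 [ 474.3 -428.4] r 23.6 21
  z 25 [ 473.7 -428. ] r 23.6 48
  z 35 [ 474.2 -428.7] r 24.0 62
  z 45 [ 474.2 -428.7] r 23.6 82
  z 55 [ 473.2 -432.7] r 25.5 97
  z 65 [ 473.1 -432.4] r 22.3 210
  z 75 [ 473.  -433.4] r 14.3 75
  z 85 [ 473.1 -432.4] r 13.4 47
  z 95 [ 473.3 -432.2] r 9.6 431
S [264.2 165.1] 374 79.5 [ 412.2 -339.5   80. ] [ 412.4 -339.4   80. ] [ 412.1 -339.6   79.5]
  z 15 [ 411.4 -340.1] r 22.1 16
  z 25 [ 411.2 -339.5] r 22.2 21
  z 35 [ 410.8 -340.2] r 22.7 29
  z 45 [ 411.6 -339.9] r 21.9 43
  z 55 [ 411.8 -339.9] r 18.8 220
  z 65 [ 410.9 -339.9] r 12.2 18
  z 75 [ 412.  -339.7] r 11.2 30
```

The white cap is at (376,152), the medium cap at (334,240) and the small cap at (264,165). The wrist view agrees with the top view to about 1 mm. I'll pick the large bottle vertically, keeping 3 mm between the palm and its cap.

```bash
python3 -m pendant '[{"linear":[0.0185,0.0117,-0.030],"delta_rot":[0,0,0]},{"linear":[0.0183,0.0117,-0.030],"delta_rot":[0,0,0]},{"linear":[0.0183,0.0116,-0.030],"delta_rot":[0,0,0]},{"linear":[0,0,-0.024],"delta_rot":[0,0,0]},{"linear":[0,0,0],"delta_rot":[0,0,0]},{"linear":[0,0,-0.025],"delta_rot":[0,0,0]},{"linear":[0,0,-0.025],"delta_rot":[0,0,0]},{"linear":[0,0,-0.012],"delta_rot":[0,0,0]},{"linear":[0,0,-0.007],"delta_rot":[0,0,0]},{"linear":[0,0,0],"delta_rot":[0,0,0]},{"linear":[0,0,0],"delta_rot":[0,0,0]}]' -1
python3 look.py w2
```

```text
clock: 2.03
eef_pos: [526.0, -340.7, 223.0]
ee_rot: [[0.986, -0.164, 0.001], [-0.164, -0.986, -0.001], [0.001, 0.001, -1.0]]
contact_force: [0.6, 0.3, -0.3]
finger_gap: 85.1
t 2.0333 tcp [ 526.  -340.7  223. ] az -9.43 q [-0.76  0.41  1.71 -0.    1.02 -0.59] F [ 0.6  0.3 -0.3] gap 85.1
```

View pics/w2.png

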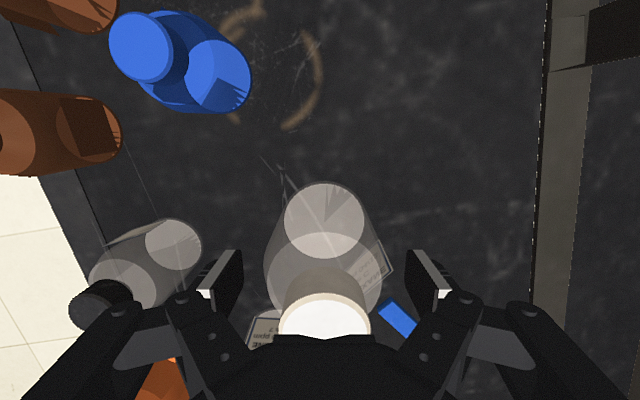

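The cap is centred between the fingers at column 324. I'll lower 6 mm and close.

```bash
python3 -m pendant '[{"linear":[0,0.0005,-0.004],"delta_rot":[0,0,0]},{"linear":[0,0,-0.002],"delta_rot":[0,0,0]},{"linear":[0,0,0],"delta_rot":[0,0,0]}]' -1
python3 -m pendant '[{"linear":[0,0,0],"delta_rot":[0,0,0]},{"linear":[0,0,0],"delta_rot":[0,0,0]},{"linear":[0,0,0],"delta_rot":[0,0,0]},{"linear":[0,0,0],"delta_rot":[0,0,0]},{"linear":[0,0,0],"delta_rot":[0,0,0]},{"linear":[0,0,0],"delta_rot":[0,0,0]},{"linear":[0,0,0],"delta_rot":[0,0,0]},{"linear":[0,0,0],"delta_rot":[0,0,0]}]' 1
```

```text
clock: 2.33
eef_pos: [526.0, -339.3, 215.8]
ee_rot: [[0.987, -0.163, 0.0], [-0.163, -0.987, -0.0], [0.0, 0.0, -1.0]]
contact_force: [0.3, 0.7, -0.1]
finger_gap: 85.3
clock: 3.0
eef_pos: [526.3, -339.7, 216.5]
ee_rot: [[0.987, -0.163, 0.001], [-0.163, -0.987, -0.001], [0.001, 0.001, -1.0]]
contact_force: [1.0, -0.3, 5.4]
finger_gap: 59.9
```

```bash
python3 -m pendant '[{"linear":[0,0,0],"delta_rot":[0,0,0]},{"linear":[0,0,0],"delta_rot":[0,0,0]},{"linear":[0,0,0],"delta_rot":[0,0,0]}]'
python3 look.py w3
python3 - <<'E'
from h import *
from cell import env
p,d=env.capture("scene");cv2.imwrite("pics/s3.png",cv2.resize(p[90:230,360:520,::-1],None,fx=4,fy=4))
f=np.load("w3.npz");C=cloud(f['d'],f['mtx'],f['T']);o=env.observe()
L=(C-o['eef_pos'])@o['ee_rot'];Z=C[...,2]
for s in(-1,1):
    k=(s*L[...,0]>27)&(s*L[...,0]<60)&(np.abs(L[...,1])<16)&(L[...,2]>130)&(L[...,2]<185);print(s,L[k][:,2].max(),np.percentile(L[k][:,2],[50,90,99]))
E
```

```text
clock: 3.25
eef_pos: [526.3, -339.7, 216.5]
ee_rot: [[0.987, -0.163, 0.001], [-0.163, -0.987, -0.001], [0.001, 0.001, -1.0]]
contact_force: [0.8, -0.3, 5.0]
finger_gap: 60.2
t 3.25 tcp [ 526.3 -339.7  216.5] az -9.37 q [-0.75  0.42  1.72  0.    1.01 -0.59] F [ 0.8 -0.3  5. ] gap 60.2
-1 181.01490719339952 [142.09446632 156.95213658 164.39329531]
1 184.8031496360334 [141.90656233 156.85152007 164.22912675]
```

View pics/w3.png

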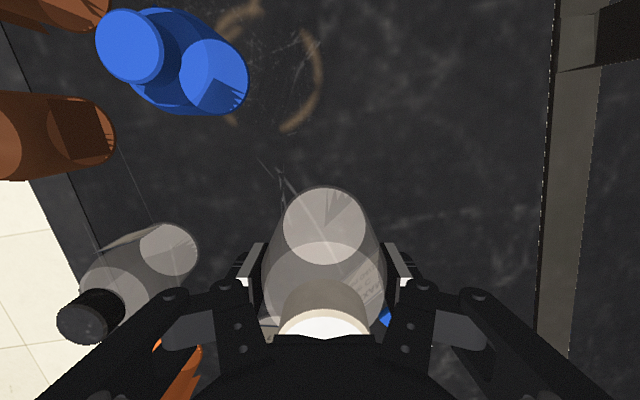

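View pics/s3.png

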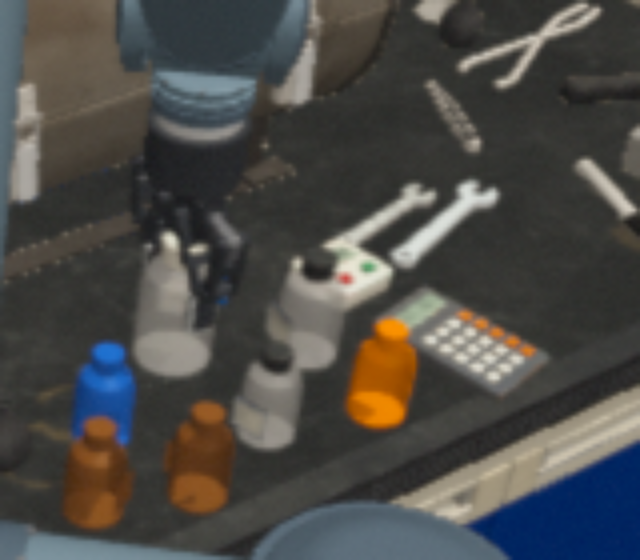

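The fingers hold near the straight band's top, with the gap at 60 mm. I'll test with a small lift.

```bash
python3 -m pendant '[{"linear":[0,0,0.003],"delta_rot":[0,0,0]},{"linear":[0,0,0.005],"delta_rot":[0,0,0]},{"linear":[0,0,0.007],"delta_rot":[0,0,0]},{"linear":[0,0,0],"delta_rot":[0,0,0]},{"linear":[0,0,0],"delta_rot":[0,0,0]},{"linear":[0,0,0],"delta_rot":[0,0,0]}]'
python3 look.py w4
python3 - <<'E'
from h import *
from cell import env
p,d=env.capture("scene");cv2.imwrite("pics/s4.png",cv2.resize(p[130:200,380:460,::-1],None,fx=8,fy=8,interpolation=cv2.INTER_CUBIC))
E
```

```text
clock: 3.85
eef_pos: [525.8, -339.3, 230.5]
ee_rot: [[0.987, -0.163, -0.0], [-0.163, -0.987, 0.0], [-0.0, -0.0, -1.0]]
contact_force: [0.1, 0.4, -2.0]
finger_gap: 59.9
t 3.85 tcp [ 525.8 -339.3  230.5] az -9.38 q [-0.75  0.4   1.72  0.    1.03 -0.59] F [ 0.1  0.4 -2. ] gap 59.9
```

View pics/w4.png

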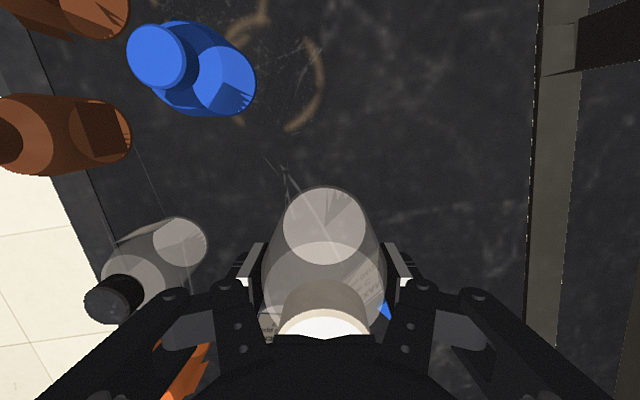

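View pics/s4.png

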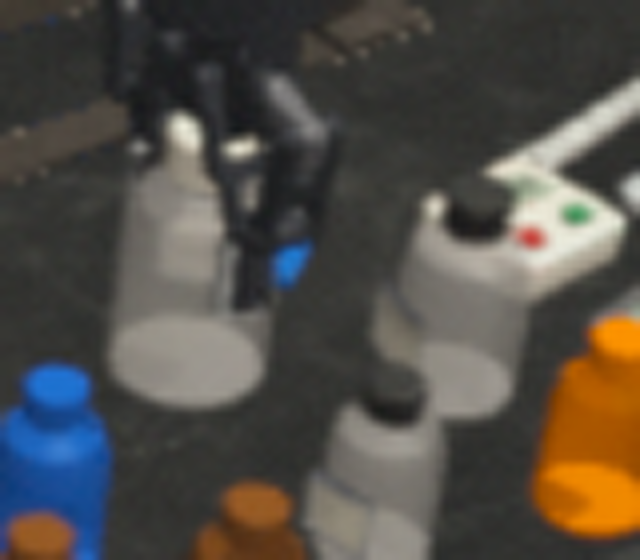

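The bottle rose with the gripper: the wrist view is unchanged, its foot is off the bench and it hangs upright. I'll carry it to the left-end pad.

```bash
python3 -m pendant '[{"linear":[0,0,0.020],"delta_rot":[0,0,0]},{"linear":[0,0,0.035],"delta_rot":[0,0,0]},{"linear":[0,0.010,0.030],"delta_rot":[0,0,0]},{"linear":[0.002,0.024,0.010],"delta_rot":[0,0,0]},{"linear":[0.002,0.035,0],"delta_rot":[0,0,0]},{"linear":[0.002,0.035,0],"delta_rot":[0,0,0]},{"linear":[0.002,0.035,0],"delta_rot":[0,0,0]},{"linear":[0.002,0.035,0],"delta_rot":[0,0,0]},{"linear":[0.002,0.035,0],"delta_rot":[0,0,0]},{"linear":[0.002,0.035,0],"delta_rot":[0,0,0]},{"linear":[0.002,0.035,0],"delta_rot":[0,0,0]},{"linear":[0.002,0.035,0],"delta_rot":[0,0,0]},{"linear":[0.002,0.035,0],"delta_rot":[0,0,0]},{"linear":[0.002,0.035,0],"delta_rot":[0,0,0]},{"linear":[0.001,0.025,0],"delta_rot":[0,0,0]},{"linear":[0,0.014,0],"delta_rot":[0,0,0]},{"linear":[0,0.004,0],"delta_rot":[0,0,0]},{"linear":[0,0,0],"delta_rot":[0,0,0]},{"linear":[0,0,0],"delta_rot":[0,0,0]},{"linear":[0,0,0],"delta_rot":[0,0,0]}]'
python3 look.py w5
cat > tray.py <<'E'
import sys
from h import *
f=np.load(sys.argv[1]+".npz");p,d,m,T=f['p'],f['d'],f['mtx'],f['T']
C=cloud(d,m,T);Z=C[...,2];g=cv2.cvtColor(p,cv2.COLOR_RGB2GRAY)
k=(np.abs(Z-6)<5)&(g<90)
for n,xy in dict(b1=(548.8,87.5),b2=(535.7,8.4),b3=(522.7,-70.5),f=(451.9,22.3)).items():
    kk=k&(np.hypot(C[...,0]-xy[0],C[...,1]-xy[1])<(45 if n!='f' else 26))
    if kk.sum()<30: print(n,'none');continue
    c,s=blob(kk,np.argwhere(kk).mean(0)[::-1]); 
    (cc,r)=cv2.minEnclosingCircle(np.argwhere(kk)[:,::-1].astype(np.float32))
    print(n,ray(c,6,m,T).round(1),c.round(0),s)
E
python3 tray.py w5
```

```text
clock: 5.62
eef_pos: [549.0, 86.6, 325.6]
ee_rot: [[0.986, -0.164, -0.0], [-0.164, -0.986, -0.0], [-0.0, 0.0, -1.0]]
contact_force: [0.2, 1.7, -2.2]
finger_gap: 60.1
t 5.6167 tcp [549.   86.6 325.6] az -9.45 q [-0.05  0.11  1.86 -0.    1.17  0.12] F [ 0.2  1.7 -2.2] gap 60.1
b1 [552.5 101.2   6. ] [325. 176.] [ 296  159   58   36 1376]
b2 none
b3 none
f [448.7  32.5   6. ] [245. 248.] [238 243  16  13 107]
```

View pics/w5.png

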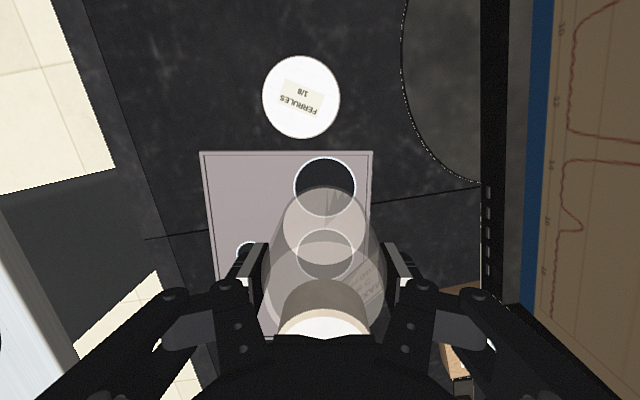

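Run:
```python
from h import *
f=np.load("w5.npz");p,d,m,T=f['p'],f['d'],f['mtx'],f['T']
g=cv2.cvtColor(p,cv2.COLOR_RGB2GRAY).astype(float)
k=np.zeros(g.shape,bool);k[150:190,285:365]=1
k&=(g<90); c,s=blob(k,(325,172)); print(s)
n,l=cv2.connectedComponents(k.astype(np.uint8)); b=(l==l[170,325])
pts=[]
for v in range(158,182):
    u=np.where(b[v])[0]; pts+= [(u[0]-.5,v),(u[-1]+.5,v)]
P=np.array([ray(q,6,m,T)[:2] for q in pts])
A=np.c_[2*P,np.ones(len(P))];x=np.linalg.lstsq(A,(P**2).sum(1),rcond=None)[0]
print(x[:2],np.sqrt(x[2]+x[0]**2+x[1]**2), np.std(np.hypot(*(P-x[:2]).T)))
t=[ray(q,52,m,T) for q in [(301.5,97)]];print(t)
```

```text
[ 296  159   58   31 1423]Traceback (most recent call last):
  File "<stdin>", line 9, in <module>
IndexError: index 0 is out of bounds for axis 0 with size 0
```

Run:
```python
from h import *
f=np.load("w5.npz");p,d,m,T=f['p'],f['d'],f['mtx'],f['T']
g=cv2.cvtColor(p,cv2.COLOR_RGB2GRAY).astype(float)
b=(g<90)
pts=[]
for v in range(162,184):
    u=np.where(b[v,290:362])[0]+290; u=u[(u>294)&(u<357)]
    pts+= [(u[0]-.5,v),(u[-1]+.5,v)]
P=np.array([ray(q,6,m,T)[:2] for q in pts])
A=np.c_[2*P,np.ones(len(P))];x=np.linalg.lstsq(A,(P**2).sum(1),rcond=None)[0]
print(x[:2],np.sqrt(x[2]+x[0]**2+x[1]**2), np.std(np.hypot(*(P-x[:2]).T)))
```

```text
[550.11755042  88.40734531] 31.32544869509309 0.24500500065721825
```

The wrist circle fit puts the pad at (550.1, 88.4), against (548.8, 87.5) from the top camera. That is the same roughly 1 mm bias seen on the bottles, so I'll use the wrist value and lower.

```bash
python3 -m pendant '[{"linear":[0.001,0.002,-0.015],"delta_rot":[0,0,0]},{"linear":[0,0,-0.025],"delta_rot":[0,0,0]},{"linear":[0,0,-0.025],"delta_rot":[0,0,0]},{"linear":[0,0,-0.018],"delta_rot":[0,0,0]},{"linear":[0,0,-0.010],"delta_rot":[0,0,0]},{"linear":[0,0,-0.004],"delta_rot":[0,0,0]},{"linear":[0,0,0],"delta_rot":[0,0,0]},{"linear":[0,0,0],"delta_rot":[0,0,0]},{"linear":[0,0,0],"delta_rot":[0,0,0]}]'
python3 look.py w6
```

```text
clock: 6.42
eef_pos: [550.8, 89.4, 230.2]
ee_rot: [[0.987, -0.163, 0.003], [-0.163, -0.987, -0.0], [0.003, -0.0, -1.0]]
contact_force: [0.7, -0.4, -1.4]
finger_gap: 60.4
t 6.4167 tcp [550.8  89.4 230.2] az -9.39 q [-0.04  0.26  1.89  0.    0.99  0.12] F [ 0.7 -0.4 -1.4] gap 60.4
```

```bash
python3 -m pendant '[{"linear":[0,0,-0.002],"delta_rot":[0,0,0]},{"linear":[0,0,-0.002],"delta_rot":[0,0,0]},{"linear":[0,0,0],"delta_rot":[0,0,0]},{"linear":[0,0,0],"delta_rot":[0,0,0]},{"linear":[0,0,0],"delta_rot":[0,0,0]}]'
python3 - <<'E'
from cell import env
import numpy as np
for i in range(3):
    o=env.observe();print(o['eef_pos'].round(1),o['contact_force'].round(1),o['qvel'].round(3))
E
```

```text
clock: 6.88
eef_pos: [549.9, 89.7, 224.7]
ee_rot: [[0.987, -0.163, -0.0], [-0.163, -0.987, 0.0], [-0.0, -0.0, -1.0]]
contact_force: [0.3, 0.3, -2.0]
finger_gap: 59.8
[549.9  89.7 224.7] [ 0.3  0.3 -2. ] [ 0.001  0.002 -0.002 -0.001 -0.002  0.   ]
[549.9  89.7 224.7] [ 0.3  0.3 -2. ] [ 0.001  0.002 -0.002 -0.001 -0.002  0.   ]
[549.9  89.7 224.7] [ 0.3  0.3 -2. ] [ 0.001  0.002 -0.002 -0.001 -0.002  0.   ]
```

```bash
python3 -m pendant '[{"linear":[0,-0.0008,-0.001],"delta_rot":[0,0,0]},{"linear":[0,0,-0.001],"delta_rot":[0,0,0]},{"linear":[0,0,0],"delta_rot":[0,0,0]},{"linear":[0,0,0],"delta_rot":[0,0,0]}]'
```

```text
clock: 7.22
eef_pos: [549.9, 88.8, 222.6]
ee_rot: [[0.987, -0.163, -0.0], [-0.163, -0.987, 0.0], [-0.0, 0.0, -1.0]]
contact_force: [0.3, 0.7, -2.8]
finger_gap: 59.8
```

```bash
python3 -m pendant '[{"linear":[0,0,-0.001],"delta_rot":[0,0,0]},{"linear":[0,0,0],"delta_rot":[0,0,0]},{"linear":[0,0,0],"delta_rot":[0,0,0]}]'; python3 look.py w7
```

```text
clock: 7.47
eef_pos: [550.1, 88.8, 222.5]
ee_rot: [[0.987, -0.163, -0.0], [-0.163, -0.987, -0.0], [-0.0, 0.0, -1.0]]
contact_force: [-3.7, -0.1, 5.3]
finger_gap: 60.2
t 7.4667 tcp [550.1  88.8 222.5] az -9.36 q [-0.04  0.27  1.9  -0.    0.97  0.12] F [-3.7 -0.1  5.3] gap 60.2
```

View pics/w7.png

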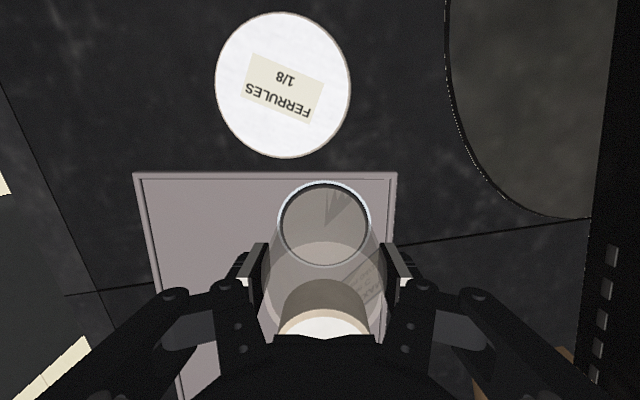

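The foot sits concentrically inside the pad's ring at (325,225), with contact confirmed at +5 N. I'll release, rise and go to the medium bottle.

```bash
python3 -m pendant '[{"linear":[0,0,0],"delta_rot":[0,0,0]},{"linear":[0,0,0],"delta_rot":[0,0,0]},{"linear":[0,0,0],"delta_rot":[0,0,0]},{"linear":[0,0,0],"delta_rot":[0,0,0]},{"linear":[0,0,0.003],"delta_rot":[0,0,0]},{"linear":[0,0,0.015],"delta_rot":[0,0,0]},{"linear":[0,0,0.030],"delta_rot":[0,0,0]},{"linear":[0,0,0.040],"delta_rot":[0,0,0]},{"linear":[0,0,0.030],"delta_rot":[0,0,0]},{"linear":[0,0,0.012],"delta_rot":[0,0,0]},{"linear":[0,0,0],"delta_rot":[0,0,0]},{"linear":[0,0,0],"delta_rot":[0,0,0]}]' -1; python3 look.py w8;python3 - <<'E'
from h import *
f=np.load("w8.npz");p,d,m,T=f['p'],f['d'],f['mtx'],f['T']
C=cloud(d,m,T);Z=C[...,2]
k=(np.hypot(C[...,0]-550,C[...,1]-88)<25)&(np.abs(Z-119)<3)
c=np.argwhere(k).mean(0)[::-1];print(k.sum(),c,ray(c,119,m,T),C[k].mean(0))
E
```

```text
clock: 8.52
eef_pos: [549.8, 88.8, 351.3]
ee_rot: [[0.987, -0.163, 0.0], [-0.163, -0.987, -0.0], [0.0, 0.0, -1.0]]
contact_force: [-0.0, -0.6, -0.7]
finger_gap: 85.5
t 8.5167 tcp [549.8  88.8 351.3] az -9.37 q [-0.04  0.08  1.84 -0.    1.22  0.12] F [-0.  -0.6 -0.7] gap 85.5
1312 [324.36356707 216.96341463] [550.49221124  89.23832374 119.        ] [550.44366905  88.93491194 118.40337123]
```

View pics/w8.png

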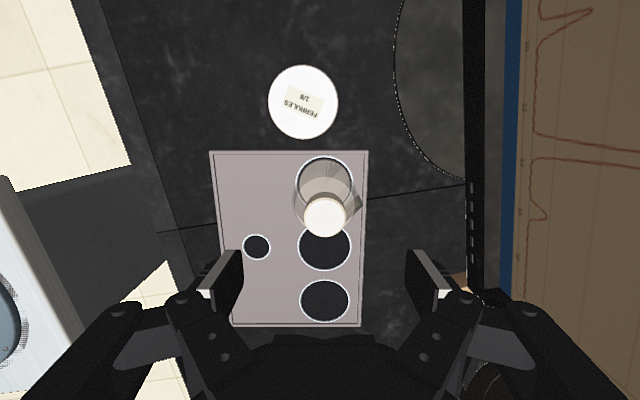

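The large bottle stands on its pad with its cap at (324,217); the measured centre is (550.4, 89.1) against a pad at (550.1, 88.4). Next: refit the remaining pads from this view, then go to the medium bottle.

```bash
python3 - <<'E'
from h import *
f=np.load("w8.npz");p,d,m,T=f['p'],f['d'],f['mtx'],f['T']
g=cv2.cvtColor(p,cv2.COLOR_RGB2GRAY).astype(np.uint8)
for n,uv,R in [("b2",(324,246),27),("b3",(325,300),27),("f",(257,246),14)]:
    k=np.zeros(g.shape,np.uint8);cv2.circle(k,uv,R,1,-1);k=(k>0)&(g<90)
    c,s=blob(k,uv);print(n,c,s,ray(c,6,m,T).round(1))
    cs,_=cv2.findContours(k.astype(np.uint8),cv2.RETR_EXTERNAL,cv2.CHAIN_APPROX_NONE);q=max(cs,key=len)[:,0]
    if n=="b2": q=q[q[:,1]>245]
    P=np.array([ray(x,6,m,T)[:2] for x in q]);A=np.c_[2*P,np.ones(len(P))];x=np.linalg.lstsq(A,(P**2).sum(1),rcond=None)[0];print(x[:2],np.sqrt(x[2]+x[0]**2+x[1]**2))
E
python3 -m pendant '[{"linear":[-0.002,-0.015,0],"delta_rot":[0,0,0]},{"linear":[-0.005,-0.035,0],"delta_rot":[0,0,0]},{"linear":[-0.006,-0.040,0],"delta_rot":[0,0,0]},{"linear":[-0.006,-0.040,0],"delta_rot":[0,0,0]},{"linear":[-0.006,-0.040,0],"delta_rot":[0,0,0]},{"linear":[-0.006,-0.040,0],"delta_rot":[0,0,0]},{"linear":[-0.006,-0.040,0],"delta_rot":[0,0,0]},{"linear":[-0.006,-0.040,0],"delta_rot":[0,0,0]},{"linear":[-0.006,-0.040,0],"delta_rot":[0,0,0]},{"linear":[-0.006,-0.040,0],"delta_rot":[0,0,0]},{"linear":[-0.006,-0.040,0],"delta_rot":[0,0,0]},{"linear":[-0.006,-0.040,0],"delta_rot":[0,0,0]},{"linear":[-0.006,-0.040,0],"delta_rot":[0,0,0]},{"linear":[-0.003,-0.020,-0.020],"delta_rot":[0,0,0]},{"linear":[-0.001,-0.010,-0.030],"delta_rot":[0,0,0]},{"linear":[0,0,-0.030],"delta_rot":[0,0,0]},{"linear":[0,0,0],"delta_rot":[0,0,0]},{"linear":[0,0,0],"delta_rot":[0,0,0]},{"linear":[0,0,0],"delta_rot":[0,0,0]}]' -0.65; python3 look.py w9
```

```text
b2 [323.97683924 249.44754768] [ 299  230   51   39 1468] [536.5   5.3   6. ]
[537.36152384   9.5424127 ] 30.92075848351175
b3 [324.05751015 300.49458728] [ 301  281   47   40 1478] [524.3 -69.    6. ]
[524.22647048 -69.74165326] 30.73833226694975
f [256.02309469 246.4595843 ] [244 236  25  22 433] [453.3  23.2   6. ]
[453.24643677  23.06577845] 14.821276584380302
clock: 10.15
eef_pos: [473.1, -430.9, 271.6]
ee_rot: [[0.987, -0.162, -0.0], [-0.162, -0.987, 0.001], [-0.001, -0.001, -1.0]]
contact_force: [0.4, -0.1, 0.0]
finger_gap: 70.1
t 10.15 tcp [ 473.1 -430.9  271.6] az -9.35 q [-0.92  0.37  1.67  0.    1.11 -0.75] F [ 0.4 -0.1  0. ] gap 70.1
```

View pics/w9.png

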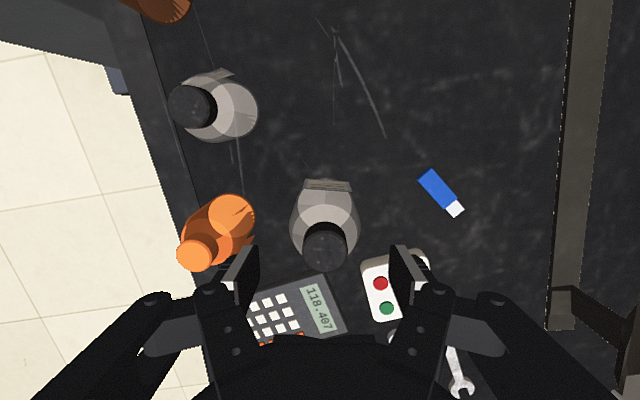

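The medium cap sits at (324,250), centred between the fingers. The orange look-alike at (217,235) stays clear of the left finger. Lowering and gripping now.

```bash
python3 -m pendant '[{"linear":[0,-0.0008,-0.020],"delta_rot":[0,0,0]},{"linear":[0,0,-0.025],"delta_rot":[0,0,0]},{"linear":[0,0,-0.018],"delta_rot":[0,0,0]},{"linear":[0,0,-0.007],"delta_rot":[0,0,0]},{"linear":[0,0,-0.003],"delta_rot":[0,0,0]},{"linear":[0,0,0],"delta_rot":[0,0,0]},{"linear":[0,0,0],"delta_rot":[0,0,0]},{"linear":[0,0,0],"delta_rot":[0,0,0]}]'
python3 -m pendant '[{"linear":[0,0,0],"delta_rot":[0,0,0]},{"linear":[0,0,0],"delta_rot":[0,0,0]},{"linear":[0,0,0],"delta_rot":[0,0,0]},{"linear":[0,0,0],"delta_rot":[0,0,0]},{"linear":[0,0,0],"delta_rot":[0,0,0]},{"linear":[0,0,0],"delta_rot":[0,0,0]},{"linear":[0,0,0],"delta_rot":[0,0,0]}]' 1
python3 look.py w10
```

```text
clock: 10.87
eef_pos: [473.5, -432.6, 200.7]
ee_rot: [[0.987, -0.163, 0.002], [-0.163, -0.987, -0.003], [0.002, 0.002, -1.0]]
contact_force: [0.1, 0.2, -0.9]
finger_gap: 70.6
clock: 11.45
eef_pos: [473.4, -432.6, 200.3]
ee_rot: [[0.987, -0.163, 0.002], [-0.163, -0.987, -0.002], [0.002, 0.002, -1.0]]
contact_force: [-0.4, 0.7, 5.7]
finger_gap: 49.8
t 11.45 tcp [ 473.4 -432.6  200.3] az -9.37 q [-0.92  0.47  1.68 -0.    0.99 -0.75] F [-0.4  0.7  5.7] gap 49.8
```

View pics/w10.png

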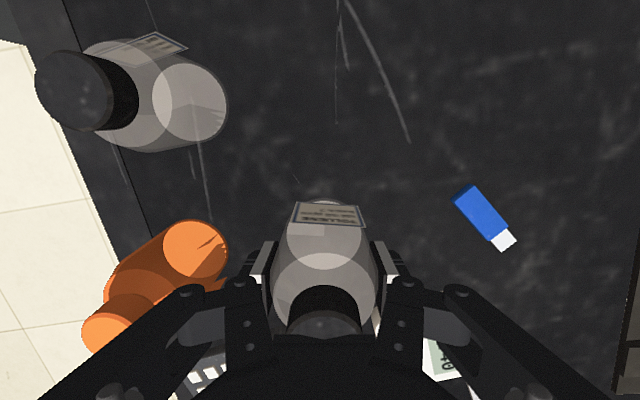

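The bottle is held symmetrically, gap 49.8 mm. I'll lift it and carry it to the middle pad.

```bash
python3 -m pendant '[{"linear":[0,0,0.008],"delta_rot":[0,0,0]},{"linear":[0,0,0.025],"delta_rot":[0,0,0]},{"linear":[0,0,0.037],"delta_rot":[0,0,0]},{"linear":[0.001,0.010,0.030],"delta_rot":[0,0,0]},{"linear":[0.004,0.025,0.010],"delta_rot":[0,0,0]},{"linear":[0.005,0.035,0],"delta_rot":[0,0,0]},{"linear":[0.005,0.035,0],"delta_rot":[0,0,0]},{"linear":[0.005,0.035,0],"delta_rot":[0,0,0]},{"linear":[0.005,0.035,0],"delta_rot":[0,0,0]},{"linear":[0.005,0.035,0],"delta_rot":[0,0,0]},{"linear":[0.005,0.035,0],"delta_rot":[0,0,0]},{"linear":[0.005,0.035,0],"delta_rot":[0,0,0]},{"linear":[0.005,0.035,0],"delta_rot":[0,0,0]},{"linear":[0.005,0.035,0],"delta_rot":[0,0,0]},{"linear":[0.005,0.035,0],"delta_rot":[0,0,0]},{"linear":[0.005,0.030,0],"delta_rot":[0,0,0]},{"linear":[0.003,0.019,0],"delta_rot":[0,0,0]},{"linear":[0.001,0.007,0],"delta_rot":[0,0,0]},{"linear":[0,0,0],"delta_rot":[0,0,0]},{"linear":[0,0,0],"delta_rot":[0,0,0]}]'
python3 -m pendant '[{"linear":[0,0,-0.015],"delta_rot":[0,0,0]},{"linear":[0,0,-0.025],"delta_rot":[0,0,0]},{"linear":[0,0,-0.025],"delta_rot":[0,0,0]},{"linear":[0,0,-0.012],"delta_rot":[0,0,0]},{"linear":[0,0,-0.006],"delta_rot":[0,0,0]},{"linear":[0,0,0],"delta_rot":[0,0,0]},{"linear":[0,0,0],"delta_rot":[0,0,0]},{"linear":[0,0,0],"delta_rot":[0,0,0]}]'
```

```text
clock: 13.17
eef_pos: [536.8, 8.7, 308.5]
ee_rot: [[0.987, -0.163, -0.001], [-0.163, -0.987, -0.0], [-0.0, 0.0, -1.0]]
contact_force: [-0.1, -0.3, -1.4]
finger_gap: 50.2
clock: 13.83
eef_pos: [537.7, 8.6, 227.2]
ee_rot: [[0.987, -0.163, 0.003], [-0.163, -0.987, -0.001], [0.003, 0.0, -1.0]]
contact_force: [-0.1, -0.4, -1.6]
finger_gap: 50.1
```

Target TCP is (537.1, 8.6), with contact expected near z = 206.

```bash
python3 -m pendant '[{"linear":[0,0,-0.008],"delta_rot":[0,0,0]},{"linear":[0,0,-0.007],"delta_rot":[0,0,0]},{"linear":[0,0,-0.002],"delta_rot":[0,0,0]},{"linear":[0,0,0],"delta_rot":[0,0,0]},{"linear":[0,0,0],"delta_rot":[0,0,0]},{"linear":[0,0,0],"delta_rot":[0,0,0]}]'
```

```text
clock: 14.33
eef_pos: [537.0, 9.0, 208.8]
ee_rot: [[0.987, -0.163, 0.0], [-0.163, -0.987, -0.0], [0.0, 0.0, -1.0]]
contact_force: [-0.0, 0.9, -0.8]
finger_gap: 49.8
```

```bash
python3 -m pendant '[{"linear":[0,-0.0003,-0.0015],"delta_rot":[0,0,0]},{"linear":[0,0,-0.001],"delta_rot":[0,0,0]},{"linear":[0,0,0],"delta_rot":[0,0,0]},{"linear":[0,0,0],"delta_rot":[0,0,0]}]'; python3 look.py w11
```

```text
clock: 14.67
eef_pos: [537.1, 8.7, 206.3]
ee_rot: [[0.987, -0.163, 0.0], [-0.163, -0.987, -0.0], [0.0, 0.0, -1.0]]
contact_force: [0.2, 0.7, -0.5]
finger_gap: 49.9
t 14.6667 tcp [537.1   8.7 206.3] az -9.37 q [-0.2   0.26  1.95 -0.    0.93 -0.03] F [ 0.2  0.7 -0.5] gap 49.9
```

View pics/w11.png

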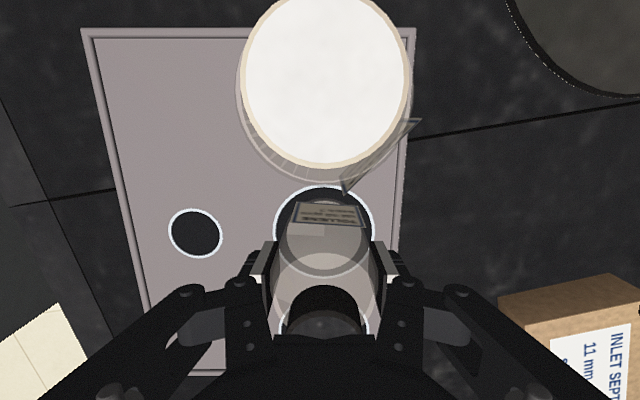

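The medium bottle's foot is centred within the ring, which spans columns 274–374. I'll lower 1 mm and release.

```bash
python3 -m pendant '[{"linear":[0,0,-0.001],"delta_rot":[0,0,0]},{"linear":[0,0,0],"delta_rot":[0,0,0]},{"linear":[0,0,0],"delta_rot":[0,0,0]}]'
python3 -m pendant '[{"linear":[0,0,0],"delta_rot":[0,0,0]},{"linear":[0,0,0],"delta_rot":[0,0,0]},{"linear":[0,0,0],"delta_rot":[0,0,0]},{"linear":[0,0,0.001],"delta_rot":[0,0,0]},{"linear":[0,0,0.008],"delta_rot":[0,0,0]},{"linear":[0,0,0.025],"delta_rot":[0,0,0]},{"linear":[0,0,0.040],"delta_rot":[0,0,0]},{"linear":[0,0,0.040],"delta_rot":[0,0,0]},{"linear":[0,0,0.020],"delta_rot":[0,0,0]},{"linear":[0,0,0],"delta_rot":[0,0,0]},{"linear":[0,0,0],"delta_rot":[0,0,0]},{"linear":[0,0,0],"delta_rot":[0,0,0]}]' -0.65; python3 look.py w12;python3 - <<'E'
from h import *
f=np.load("w12.npz");p,d,m,T=f['p'],f['d'],f['mtx'],f['T']
C=cloud(d,m,T);Z=C[...,2]
for n,xy,h in [("L",(550,88),119),("M",(537,9),100)]:
    k=(np.hypot(C[...,0]-xy[0],C[...,1]-xy[1])<25)&(np.abs(Z-h)<3)
    c=np.argwhere(k).mean(0)[::-1];print(n,k.sum(),c,ray(c,h,m,T),C[k].mean(0))
E
```

```text
clock: 14.97
eef_pos: [537.3, 8.7, 206.3]
ee_rot: [[0.987, -0.163, -0.0], [-0.163, -0.987, -0.0], [-0.0, 0.0, -1.0]]
contact_force: [-4.1, 0.3, 7.2]
finger_gap: 50.3
clock: 15.97
eef_pos: [536.5, 8.8, 338.4]
ee_rot: [[0.987, -0.163, -0.002], [-0.163, -0.987, 0.0], [-0.002, -0.0, -1.0]]
contact_force: [-0.1, 0.5, -0.4]
finger_gap: 70.0
t 15.9667 tcp [536.5   8.8 338.4] az -9.38 q [-0.2   0.05  1.9  -0.    1.19 -0.03] F [-0.1  0.5 -0.4] gap 70.0
L 2096 [325.15124046 107.02480916] [550.36431143  88.3775278  119.        ] [550.35127332  88.2917469  118.34541078]
M 880 [324.9125     213.94659091] [537.34175618   9.52941354 100.        ] [537.31110099   9.34092345  99.63162613]
```

View pics/w12.png

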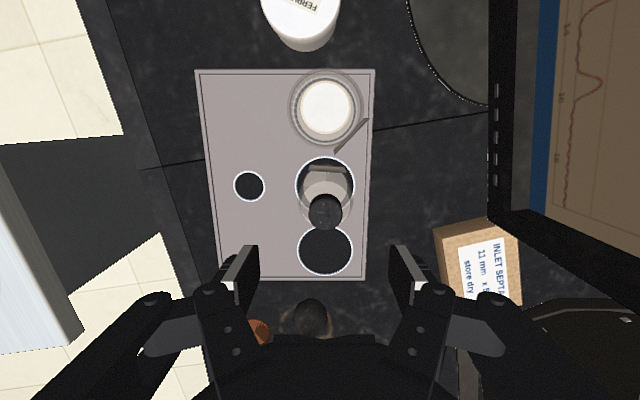

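Large is measured at (550.4, 88.3) and medium at (537.3, 9.4), each within 0.5 mm of its pad centre. The small bottle is next.

```bash
python3 -m pendant '[{"linear":[-0.005,-0.014,0],"delta_rot":[0,0,0]},{"linear":[-0.012,-0.033,0],"delta_rot":[0,0,0]},{"linear":[-0.013,-0.037,0],"delta_rot":[0,0,0]},{"linear":[-0.013,-0.037,0],"delta_rot":[0,0,0]},{"linear":[-0.013,-0.037,0],"delta_rot":[0,0,0]},{"linear":[-0.013,-0.037,0],"delta_rot":[0,0,0]},{"linear":[-0.013,-0.037,0],"delta_rot":[0,0,0]},{"linear":[-0.013,-0.037,0],"delta_rot":[0,0,0]},{"linear":[-0.013,-0.037,0],"delta_rot":[0,0,0]},{"linear":[-0.010,-0.025,-0.015],"delta_rot":[0,0,0]},{"linear":[-0.0065,-0.0175,-0.030],"delta_rot":[0,0,0]},{"linear":[0,0,-0.035],"delta_rot":[0,0,0]},{"linear":[0,0,-0.015],"delta_rot":[0,0,0]},{"linear":[0,0,0],"delta_rot":[0,0,0]},{"linear":[0,0,0],"delta_rot":[0,0,0]},{"linear":[0,0,0],"delta_rot":[0,0,0]}]'; python3 look.py w13
```

```text
clock: 17.35
eef_pos: [412.8, -339.9, 244.8]
ee_rot: [[0.987, -0.162, 0.0], [-0.162, -0.987, -0.001], [0.001, 0.0, -1.0]]
contact_force: [1.4, -0.6, -0.4]
finger_gap: 70.3
t 17.35 tcp [ 412.8 -339.9  244.8] az -9.35 q [-0.9   0.19  1.95 -0.    1.01 -0.74] F [ 1.4 -0.6 -0.4] gap 70.3
```

View pics/w13.png

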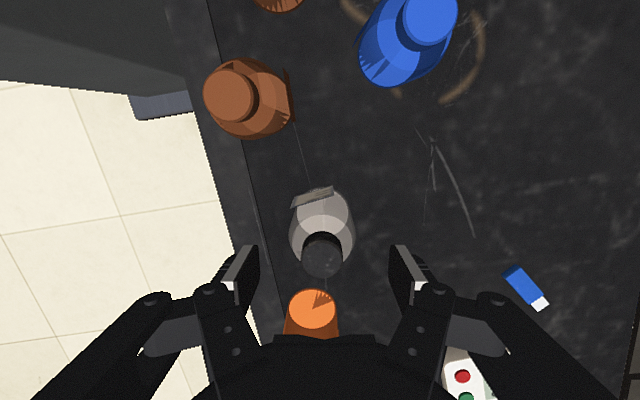

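The small cap at (322,255) is centred. The orange look-alike at (312,310) lies behind it, clear of the gripper body.

```bash
python3 -m pendant '[{"linear":[-0.0003,0.0002,-0.018],"delta_rot":[0,0,0]},{"linear":[0,0,-0.022],"delta_rot":[0,0,0]},{"linear":[0,0,-0.012],"delta_rot":[0,0,0]},{"linear":[0,0,-0.006],"delta_rot":[0,0,0]},{"linear":[0,0,0],"delta_rot":[0,0,0]},{"linear":[0,0,0],"delta_rot":[0,0,0]},{"linear":[0,0,0],"delta_rot":[0,0,0]}]'
python3 -m pendant '[{"linear":[0,0,0],"delta_rot":[0,0,0]},{"linear":[0,0,0],"delta_rot":[0,0,0]},{"linear":[0,0,0],"delta_rot":[0,0,0]},{"linear":[0,0,0],"delta_rot":[0,0,0]},{"linear":[0,0,0],"delta_rot":[0,0,0]},{"linear":[0,0,0],"delta_rot":[0,0,0]},{"linear":[0,0,0],"delta_rot":[0,0,0]}]' 1
python3 look.py w14
```

```text
clock: 17.98
eef_pos: [412.6, -340.1, 187.5]
ee_rot: [[0.987, -0.163, 0.001], [-0.163, -0.987, -0.002], [0.002, 0.002, -1.0]]
contact_force: [-0.5, 0.5, 1.3]
finger_gap: 70.3
clock: 18.57
eef_pos: [412.6, -340.1, 187.3]
ee_rot: [[0.987, -0.163, 0.001], [-0.163, -0.987, -0.001], [0.001, 0.001, -1.0]]
contact_force: [-0.4, 0.7, 6.7]
finger_gap: 42.2
t 18.5667 tcp [ 412.6 -340.1  187.3] az -9.37 q [-0.9   0.29  1.96 -0.    0.89 -0.74] F [-0.4  0.7  6.7] gap 42.2
```

View pics/w14.png

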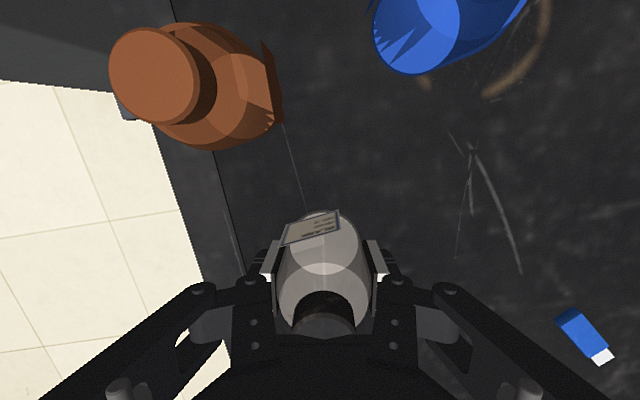

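It's held squarely, gap 42.2 mm. I'll carry it to the right-end pad.

```bash
python3 -m pendant '[{"linear":[0,0,0.008],"delta_rot":[0,0,0]},{"linear":[0,0,0.025],"delta_rot":[0,0,0]},{"linear":[0,0,0.037],"delta_rot":[0,0,0]},{"linear":[0.003,0.008,0.035],"delta_rot":[0,0,0]},{"linear":[0.009,0.022,0.015],"delta_rot":[0,0,0]},{"linear":[0.0145,0.035,0],"delta_rot":[0,0,0]},{"linear":[0.0145,0.035,0],"delta_rot":[0,0,0]},{"linear":[0.0145,0.035,0],"delta_rot":[0,0,0]},{"linear":[0.0145,0.035,0],"delta_rot":[0,0,0]},{"linear":[0.0145,0.035,0],"delta_rot":[0,0,0]},{"linear":[0.0145,0.035,0],"delta_rot":[0,0,0]},{"linear":[0.008,0.020,0],"delta_rot":[0,0,0]},{"linear":[0.0045,0.010,0],"delta_rot":[0,0,0]},{"linear":[0,0,-0.015],"delta_rot":[0,0,0]},{"linear":[0,0,-0.025],"delta_rot":[0,0,0]},{"linear":[0,0,-0.025],"delta_rot":[0,0,0]},{"linear":[0,0,-0.020],"delta_rot":[0,0,0]},{"linear":[0,0,0],"delta_rot":[0,0,0]},{"linear":[0,0,0],"delta_rot":[0,0,0]},{"linear":[0,0,0],"delta_rot":[0,0,0]}]'
```

```text
clock: 20.28
eef_pos: [524.1, -70.2, 222.4]
ee_rot: [[0.987, -0.163, 0.002], [-0.163, -0.987, -0.001], [0.002, 0.0, -1.0]]
contact_force: [-0.6, -1.1, -1.0]
finger_gap: 42.6
```

```bash
python3 -m pendant '[{"linear":[0,0,-0.014],"delta_rot":[0,0,0]},{"linear":[0,0,-0.009],"delta_rot":[0,0,0]},{"linear":[0,0,-0.003],"delta_rot":[0,0,0]},{"linear":[0,0,0],"delta_rot":[0,0,0]},{"linear":[0,0,0],"delta_rot":[0,0,0]},{"linear":[0,0,0],"delta_rot":[0,0,0]}]'
```

```text
clock: 20.78
eef_pos: [524.0, -69.7, 195.9]
ee_rot: [[0.987, -0.163, 0.001], [-0.163, -0.987, -0.0], [0.001, 0.0, -1.0]]
contact_force: [-0.0, 0.1, -1.2]
finger_gap: 42.3
```

```bash
python3 -m pendant '[{"linear":[0,-0.0005,-0.0015],"delta_rot":[0,0,0]},{"linear":[0,0,-0.001],"delta_rot":[0,0,0]},{"linear":[0,0,0],"delta_rot":[0,0,0]},{"linear":[0,0,0],"delta_rot":[0,0,0]}]'; python3 look.py w15
```

```text
clock: 21.12
eef_pos: [524.0, -70.2, 193.3]
ee_rot: [[0.987, -0.163, 0.001], [-0.163, -0.987, -0.0], [0.001, 0.0, -1.0]]
contact_force: [-1.5, 0.5, 4.2]
finger_gap: 42.3
t 21.1167 tcp [524.  -70.2 193.3] az -9.37 q [-0.35  0.27  1.97 -0.    0.9  -0.18] F [-1.5  0.5  4.2] gap 42.3
```

View pics/w15.png

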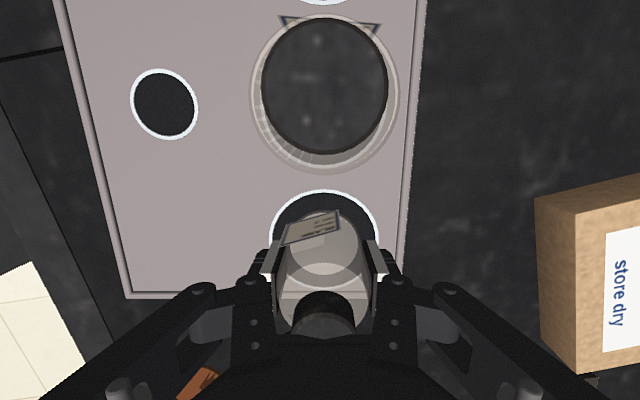

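The foot is inside the ring and in contact (+4 N). Release, rise and move to look at the vial and crucible.

```bash
python3 -m pendant '[{"linear":[0,0,0],"delta_rot":[0,0,0]},{"linear":[0,0,0],"delta_rot":[0,0,0]},{"linear":[0,0,0],"delta_rot":[0,0,0]},{"linear":[0,0,0.001],"delta_rot":[0,0,0]},{"linear":[0,0,0.008],"delta_rot":[0,0,0]},{"linear":[0,0,0.025],"delta_rot":[0,0,0]},{"linear":[0,0,0.040],"delta_rot":[0,0,0]},{"linear":[0,0,0.040],"delta_rot":[0,0,0]},{"linear":[0,0,0.030],"delta_rot":[0,0,0]},{"linear":[0,0,0],"delta_rot":[0,0,0]},{"linear":[0,0,0],"delta_rot":[0,0,0]},{"linear":[0,0,0],"delta_rot":[0,0,0]}]' -0.65; python3 look.py w16
python3 -m pendant '[{"linear":[-0.003,0.015,0],"delta_rot":[0,0,0]},{"linear":[-0.007,0.035,0],"delta_rot":[0,0,0]},{"linear":[-0.008,0.040,0],"delta_rot":[0,0,0]},{"linear":[-0.008,0.040,0],"delta_rot":[0,0,0]},{"linear":[-0.008,0.040,0],"delta_rot":[0,0,0]},{"linear":[-0.008,0.040,0],"delta_rot":[0,0,0]},{"linear":[-0.008,0.040,0],"delta_rot":[0,0,0]},{"linear":[-0.008,0.040,0],"delta_rot":[0,0,0]},{"linear":[-0.008,0.040,0],"delta_rot":[0,0,0]},{"linear":[-0.005,0.025,0],"delta_rot":[0,0,0]},{"linear":[-0.003,0.015,0],"delta_rot":[0,0,0]},{"linear":[0,0,0],"delta_rot":[0,0,0]},{"linear":[0,0,0],"delta_rot":[0,0,0]},{"linear":[0,0,0],"delta_rot":[0,0,0]}]' 0; python3 look.py w17
python3 - <<'E'
from h import *
f=np.load("w16.npz");p,d,m,T=f['p'],f['d'],f['mtx'],f['T']
C=cloud(d,m,T);Z=C[...,2]
for n,xy,h in [("S",(524,-70),86),("M",(537,9),100)]:
    k=(np.hypot(C[...,0]-xy[0],C[...,1]-xy[1])<25)&(np.abs(Z-h)<3)
    c=np.argwhere(k).mean(0)[::-1];print(n,k.sum(),c,ray(c,h,m,T),C[k].mean(0))
f=np.load("w17.npz");p,d,m,T=f['p'],f['d'],f['mtx'],f['T']
C=cloud(d,m,T);Z=C[...,2]
for n,xy,h in [("vial",(414,328),44),("cruc",(546,347),28),("tin",(545,177),52)]:
    k=(np.hypot(C[...,0]-xy[0],C[...,1]-xy[1])<40)&(np.abs(Z-h)<3)
    if k.sum()<10: print(n,"none"); continue
    c=np.argwhere(k).mean(0)[::-1];(cc,r)=cv2.minEnclosingCircle(np.argwhere(k)[:,::-1].astype(np.float32))
    print(n,k.sum(),c,ray(c,h,m,T).round(1),ray(cc,h,m,T).round(1),r,C[k].mean(0).round(1))
E
```

```text
clock: 22.17
eef_pos: [523.2, -70.0, 336.3]
ee_rot: [[0.987, -0.163, -0.001], [-0.163, -0.987, 0.0], [-0.001, -0.0, -1.0]]
contact_force: [-0.0, 0.1, -0.2]
finger_gap: 70.8
t 22.1667 tcp [523.2 -70.  336.3] az -9.37 q [-0.35  0.03  1.92 -0.    1.18 -0.18] F [-0.   0.1 -0.2] gap 70.8
clock: 23.38
eef_pos: [449.5, 299.2, 335.4]
ee_rot: [[0.987, -0.163, -0.002], [-0.163, -0.987, -0.001], [-0.002, 0.002, -1.0]]
contact_force: [-0.1, 0.4, -0.4]
finger_gap: 42.9
t 23.3833 tcp [449.5 299.2 335.4] az -9.4 q [ 0.38  0.06  1.89 -0.    1.19  0.54] F [-0.1  0.4 -0.4] gap 42.9
S 582 [324.71305842 209.22508591] [524.1851764  -69.24847046  86.        ] [524.1547684  -69.44548715  85.53522963]
M 1239 [325.16868442 109.14608555] [537.26731752   8.75896711 100.        ] [537.25871961   8.6988139   99.5926251 ]
vial 317 [281.70662461 170.82334385] [413.7 330.6  44. ] [413.8 330.5  44. ] 10.23348617553711 [413.5 330.4  43. ]
cruc 469 [414.62473348 129.98933902] [546.  346.1  28. ] [545.1 345.9  28. ] 21.1283016204834 [546.2 345.9  27.4]
tin 861 [432.85714286 276.19396051] [547.4 197.6  52. ] [548.2 191.   52. ] 27.554590225219727 [547.4 197.4  51.8]
```

View pics/w17.png

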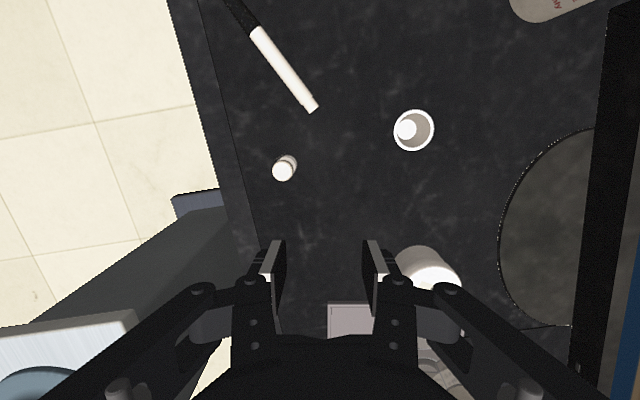

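View pics/w16.png

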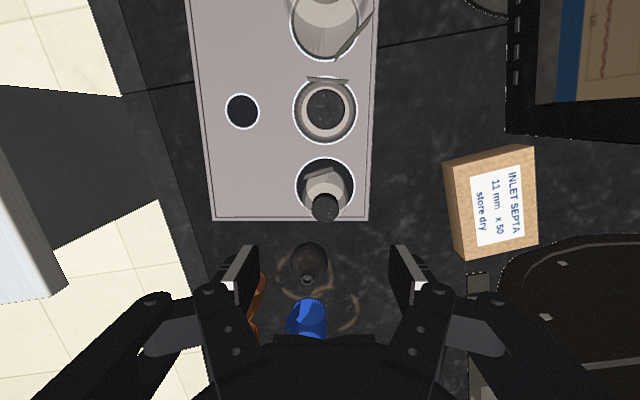

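Wrist view w16 shows the small bottle standing on its pad, centre (524.2, −69.3). In w17 the vial's cap is at (283,170) and the crucible at (414,130). I'll hover over the vial with a narrow opening.

```bash
python3 -m pendant '[{"linear":[-0.012,0.010,-0.025],"delta_rot":[0,0,0]},{"linear":[-0.012,0.010,-0.035],"delta_rot":[0,0,0]},{"linear":[-0.012,0.0105,-0.030],"delta_rot":[0,0,0]},{"linear":[0,0,-0.015],"delta_rot":[0,0,0]},{"linear":[0,0,0],"delta_rot":[0,0,0]},{"linear":[0,0,0],"delta_rot":[0,0,0]},{"linear":[0,0,0],"delta_rot":[0,0,0]}]' 0; python3 look.py w18
python3 - <<'E'
from h import *
f=np.load("w18.npz");p,d,m,T=f['p'],f['d'],f['mtx'],f['T']
C=cloud(d,m,T);Z=C[...,2]
for n,xy,h in [("vial",(414,330),44),("cruc",(546,346),28)]:
    k=(np.hypot(C[...,0]-xy[0],C[...,1]-xy[1])<25)&(np.abs(Z-h)<3)
    if k.sum()<10: print(n,"none"); continue
    c=np.argwhere(k).mean(0)[::-1];(cc,r)=cv2.minEnclosingCircle(np.argwhere(k)[:,::-1].astype(np.float32))
    print(n,k.sum(),c,ray(c,h,m,T).round(1),ray(cc,h,m,T).round(1),r,C[k].mean(0).round(1))
E
```

```text
clock: 24.02
eef_pos: [414.9, 330.0, 233.2]
ee_rot: [[0.986, -0.164, 0.002], [-0.164, -0.986, 0.001], [0.002, -0.001, -1.0]]
contact_force: [0.1, 0.1, -0.2]
finger_gap: 42.7
t 24.0167 tcp [414.9 330.  233.2] az -9.46 q [ 0.46  0.2   1.96 -0.    0.98  0.62] F [ 0.1  0.1 -0.2] gap 42.7
vial 685 [320.30072993 240.18686131] [413.5 331.6  44. ] [413.5 331.7  44. ] 15.166439056396484 [413.4 331.1  42.9]
cruc 1091 [520.36205316 177.57745188] [546.4 346.3  28. ] [544.9 346.3  28. ] 32.80253982543945 [546.7 345.9  27.4]
```

View pics/w18.png

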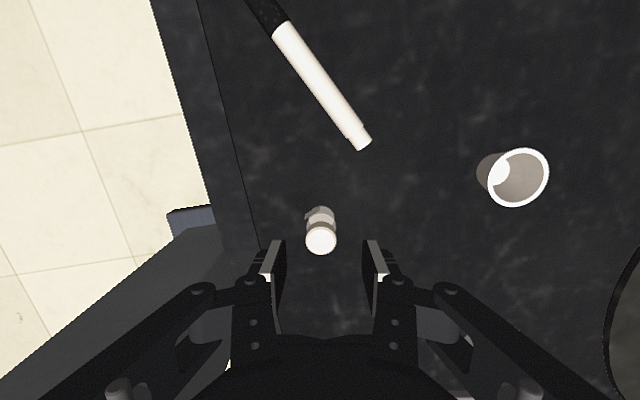

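The vial's cap is at (320,240), measured (413.5, 331). I'll shift 1.2 mm in y, lower and grip.

```bash
python3 -m pendant '[{"linear":[0,0.0012,-0.015],"delta_rot":[0,0,0]},{"linear":[0,0,-0.020],"delta_rot":[0,0,0]},{"linear":[0,0,-0.010],"delta_rot":[0,0,0]},{"linear":[0,0,-0.005],"delta_rot":[0,0,0]},{"linear":[0,0,0],"delta_rot":[0,0,0]},{"linear":[0,0,0],"delta_rot":[0,0,0]},{"linear":[0,0,0],"delta_rot":[0,0,0]}]' 0
python3 -m pendant '[{"linear":[0,0,0],"delta_rot":[0,0,0]},{"linear":[0,0,0],"delta_rot":[0,0,0]},{"linear":[0,0,0],"delta_rot":[0,0,0]},{"linear":[0,0,0],"delta_rot":[0,0,0]},{"linear":[0,0,0],"delta_rot":[0,0,0]},{"linear":[0,0,0],"delta_rot":[0,0,0]}]' 1
python3 look.py w19
```

```text
clock: 24.65
eef_pos: [414.3, 331.8, 182.8]
ee_rot: [[0.987, -0.163, 0.002], [-0.163, -0.987, 0.001], [0.002, -0.001, -1.0]]
contact_force: [-0.8, 0.2, 0.1]
finger_gap: 42.6
clock: 25.15
eef_pos: [414.2, 331.9, 182.7]
ee_rot: [[0.987, -0.163, 0.001], [-0.163, -0.987, 0.001], [0.001, -0.001, -1.0]]
contact_force: [-0.5, -0.8, 5.9]
finger_gap: 21.1
t 25.15 tcp [414.2 331.9 182.7] az -9.37 q [0.46 0.29 1.97 0.   0.88 0.63] F [-0.5 -0.8  5.9] gap 21.1
```

View pics/w19.png

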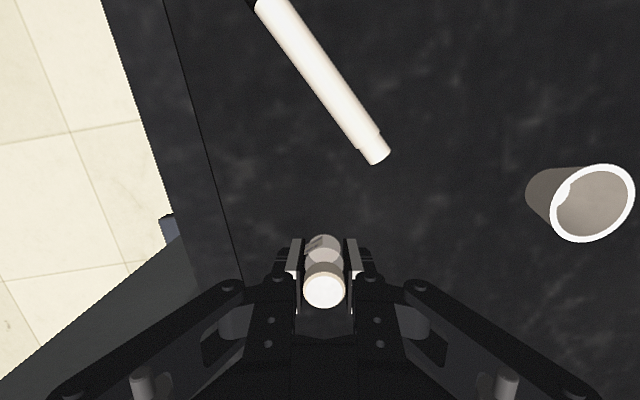

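```bash
python3 - <<'E'
from h import *
from cell import env
o=env.observe()
f=np.load("w19.npz");p,d,m,T=f['p'],f['d'],f['mtx'],f['T']
C=cloud(d,m,T);Z=C[...,2]
k=(np.hypot(C[...,0]-414,C[...,1]-331)<20)&(np.abs(Z-43.5)<2.5)
c=np.argwhere(k).mean(0)[::-1];P=ray(c,44,m,T);print(c,k.sum(),P,C[k].mean(0),P-o['eef_pos'])
q=C[k]; print(q.min(0),q.max(0))
E
python3 -m pendant '[{"linear":[0,0,0.008],"delta_rot":[0,0,0]},{"linear":[0,0,0.030],"delta_rot":[0,0,0]},{"linear":[0,0,0.040],"delta_rot":[0,0,0]},{"linear":[0.001,-0.010,0.030],"delta_rot":[0,0,0]},{"linear":[0.003,-0.025,0],"delta_rot":[0,0,0]},{"linear":[0.005,-0.038,0],"delta_rot":[0,0,0]},{"linear":[0.005,-0.038,0],"delta_rot":[0,0,0]},{"linear":[0.005,-0.038,0],"delta_rot":[0,0,0]},{"linear":[0.005,-0.038,0],"delta_rot":[0,0,0]},{"linear":[0.005,-0.038,0],"delta_rot":[0,0,0]},{"linear":[0.005,-0.038,0],"delta_rot":[0,0,0]},{"linear":[0.004,-0.030,0],"delta_rot":[0,0,0]},{"linear":[0.001,-0.010,0],"delta_rot":[0,0,0]},{"linear":[0,-0.005,-0.015],"delta_rot":[0,0,0]},{"linear":[0,0,-0.025],"delta_rot":[0,0,0]},{"linear":[0,0,-0.025],"delta_rot":[0,0,0]},{"linear":[0,0,-0.010],"delta_rot":[0,0,0]},{"linear":[0,0,0],"delta_rot":[0,0,0]},{"linear":[0,0,0],"delta_rot":[0,0,0]},{"linear":[0,0,0],"delta_rot":[0,0,0]}]'; python3 look.py w20
```

```text
[323.1109652  287.51936967] 1523 [414.47507414 333.30449707  44.        ] [414.37348514 332.66367841  43.15842875] [   0.26780638    1.38721043 -138.77236116]
[400.44024187 319.35347336  41.02700156] [431.4522791  346.0943878   45.99967312]
clock: 26.87
eef_pos: [453.3, 23.8, 216.0]
ee_rot: [[0.987, -0.162, 0.002], [-0.162, -0.987, -0.0], [0.002, -0.0, -1.0]]
contact_force: [-0.8, -0.9, 0.1]
finger_gap: 21.4
t 26.8667 tcp [453.3  23.8 216. ] az -9.35 q [-0.2   0.06  2.16  0.    0.92 -0.04] F [-0.8 -0.9  0.1] gap 21.4
```

View pics/w20.png

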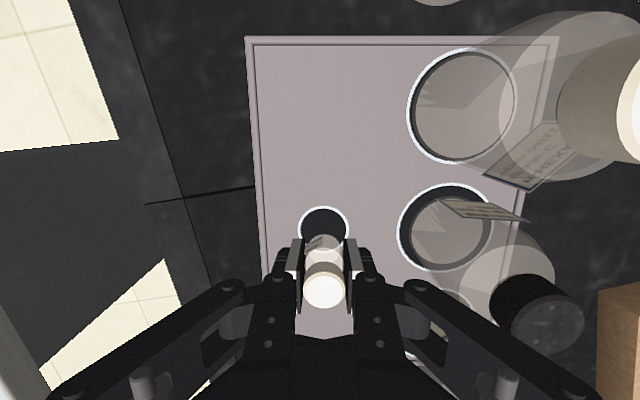

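The vial hangs upright, with its pad's ring visible at (323,229). I'll lower close to the pad and compare the foot with the ring.

```bash
python3 -m pendant '[{"linear":[0,0,-0.012],"delta_rot":[0,0,0]},{"linear":[0,0,-0.009],"delta_rot":[0,0,0]},{"linear":[0,0,-0.003],"delta_rot":[0,0,0]},{"linear":[0,0,0],"delta_rot":[0,0,0]},{"linear":[0,0,0],"delta_rot":[0,0,0]},{"linear":[0,0,0],"delta_rot":[0,0,0]}]'; python3 look.py w21
python3 - <<'E'
import cv2
p=cv2.imread("pics/w21.png");cv2.imwrite("pics/w21z.png",cv2.resize(p[190:330,250:400],None,fx=5,fy=4.2))
cv2.imwrite("pics/w21z.png",cv2.resize(p[195:335,250:400],None,fx=4,fy=4,interpolation=cv2.INTER_CUBIC))
E
```

```text
clock: 27.42
eef_pos: [452.9, 23.6, 191.2]
ee_rot: [[0.987, -0.163, 0.001], [-0.163, -0.987, -0.0], [0.001, 0.0, -1.0]]
contact_force: [-0.5, -0.2, -0.9]
finger_gap: 21.3
t 27.4167 tcp [452.9  23.6 191.2] az -9.37 q [-0.2   0.12  2.16 -0.    0.87 -0.04] F [-0.5 -0.2 -0.9] gap 21.3
```

View pics/w21z.png

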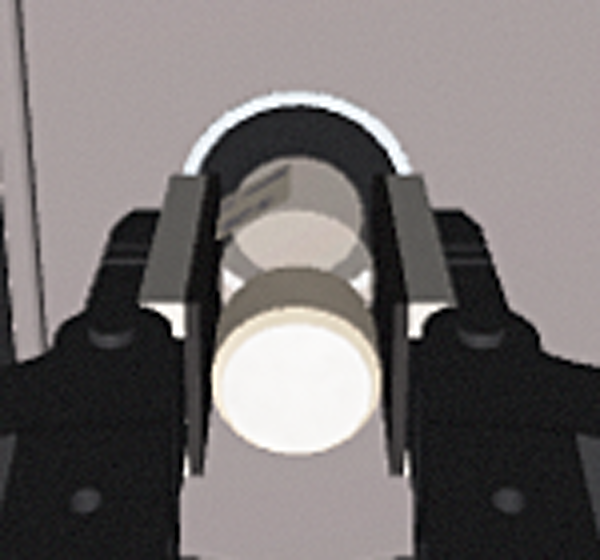

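Run:
```python
from h import *
f=np.load("w21.npz");p,d,m,T=f['p'],f['d'],f['mtx'],f['T']
g=cv2.cvtColor(p,cv2.COLOR_RGB2GRAY)
print(g[210:245,324].tolist())
ax=np.array([-0.163,-0.987])# tool y
uo=ray((324.4,217.3),6,m,T)[:2]; ui=ray((324.4,221),6,m,T)[:2]; ft=ray((324.2,233.7),8.5,m,T)[:2]
print(uo,ui,ft)
print("pad centre by outer",uo+18*ax,"inner",ui+15*ax,"foot centre",ft+11.5*ax)
```

```text
[164, 162, 162, 163, 161, 162, 158, 170, 223, 247, 243, 75, 27, 40, 41, 44, 45, 39, 44, 41, 43, 43, 34, 48, 106, 156, 150, 147, 147, 148, 147, 146, 146, 146, 146]
[456.49207144  40.95236649] [456.11146146  38.63710399] [454.83264894  31.64412927]
pad centre by outer [453.55807144  23.18636649] inner [453.66646146  23.83210399] foot centre [452.95814894  20.29362927]
```

Run:
```python
from h import *
f=np.load("w21.npz");p,d,m,T=f['p'],f['d'],f['mtx'],f['T']
g=cv2.cvtColor(p,cv2.COLOR_RGB2GRAY)
k=(g>225);k[:262]=0;k[:,:300]=0;k[:,348:]=0
n,l,s,c=cv2.connectedComponentsWithStats(k.astype(np.uint8));i=l[290,324];print(s[i],c[i])
P=ray(c[i],52.5,m,T);print(P)
for r in (270,276,s[i][1],s[i][1]+s[i][3]): print(ray((324,r),52.5,m,T)[:2])
```

```text
[ 303  273   41   35 1045] [322.61052632 291.19904306]
[452.56688709  23.044332    52.5       ]
[454.94820043  33.63312817]
[454.4585723   30.66255847]
[454.70426887  32.15319744]
[451.72275219  14.06436113]
```

The cap centre reads (452.6, 23.0) against a pad at (453.5, 23.3), and the foot edge reads slightly lower in y. I'll trim by +0.6/+0.7 mm and set down.

```bash
python3 -m pendant '[{"linear":[0.0006,0.0007,-0.001],"delta_rot":[0,0,0]},{"linear":[0,0,-0.001],"delta_rot":[0,0,0]},{"linear":[0,0,0],"delta_rot":[0,0,0]},{"linear":[0,0,0],"delta_rot":[0,0,0]}]'
```

```text
clock: 27.8
eef_pos: [453.4, 24.3, 188.8]
ee_rot: [[0.987, -0.163, 0.0], [-0.163, -0.987, -0.0], [0.0, -0.0, -1.0]]
contact_force: [0.2, -0.3, 0.3]
finger_gap: 21.3
```

```bash
python3 -m pendant '[{"linear":[0,0,-0.001],"delta_rot":[0,0,0]},{"linear":[0,0,0],"delta_rot":[0,0,0]},{"linear":[0,0,0],"delta_rot":[0,0,0]}]'
python3 -m pendant '[{"linear":[0,0,0],"delta_rot":[0,0,0]},{"linear":[0,0,0],"delta_rot":[0,0,0]},{"linear":[0,0,0],"delta_rot":[0,0,0]},{"linear":[0,0,0.002],"delta_rot":[0,0,0]},{"linear":[0,0,0.010],"delta_rot":[0,0,0]},{"linear":[0,0,0.025],"delta_rot":[0,0,0]},{"linear":[0,0,0.040],"delta_rot":[0,0,0]},{"linear":[0,0,0.040],"delta_rot":[0,0,0]},{"linear":[0,0,0.025],"delta_rot":[0,0,0]},{"linear":[0,0,0],"delta_rot":[0,0,0]},{"linear":[0,0,0],"delta_rot":[0,0,0]},{"linear":[0,0,0],"delta_rot":[0,0,0]}]' 0; python3 look.py w22;python3 - <<'E'
from h import *
f=np.load("w22.npz");p,d,m,T=f['p'],f['d'],f['mtx'],f['T']
C=cloud(d,m,T);Z=C[...,2]
for n,xy,h in [("vial",(453,23),50),("M",(537,9),100),("S",(524,-70),86)]:
    k=(np.hypot(C[...,0]-xy[0],C[...,1]-xy[1])<25)&(np.abs(Z-h)<3)
    if k.sum()<10: print(n,"none"); continue
    c=np.argwhere(k).mean(0)[::-1];print(n,k.sum(),c,ray(c,h,m,T),C[k].mean(0))
E
```

```text
clock: 28.05
eef_pos: [453.6, 24.3, 188.7]
ee_rot: [[0.987, -0.163, -0.001], [-0.163, -0.987, 0.0], [-0.001, 0.0, -1.0]]
contact_force: [-5.0, 0.2, 11.3]
finger_gap: 21.0
clock: 29.05
eef_pos: [452.8, 24.4, 329.3]
ee_rot: [[0.987, -0.163, -0.001], [-0.163, -0.987, 0.0], [-0.001, -0.0, -1.0]]
contact_force: [0.5, -0.0, -0.5]
finger_gap: 42.7
t 29.05 tcp [452.8  24.4 329.3] az -9.38 q [-0.2  -0.15  2.11  0.    1.18 -0.03] F [ 0.5 -0.  -0.5] gap 42.7
vial 315 [324.72698413 201.44761905] [453.4251833  23.0200614  50.       ] [453.37281778  22.6856361   48.98224219]
M 954 [434.69392034 220.04402516] [536.37894893   9.78181959 100.        ] [536.50967161   9.54281983  99.60147688]
S 22 [421.72727273 287.18181818] [527.08489829 -58.51524737  86.        ] [527.51424861 -59.59582819  84.53682302]
```

View pics/w22.png

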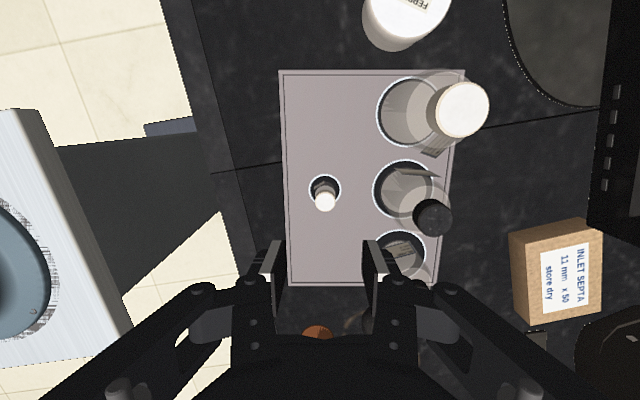

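The vial stands centred in its pad, measured (453.4, 23.0), and the bottles are upright. Moving to the crucible and measuring the tin from w8.

```bash
python3 -m pendant '[{"linear":[0.004,0.014,0],"delta_rot":[0,0,0]},{"linear":[0.009,0.032,0],"delta_rot":[0,0,0]},{"linear":[0.011,0.038,0],"delta_rot":[0,0,0]},{"linear":[0.011,0.038,0],"delta_rot":[0,0,0]},{"linear":[0.011,0.038,0],"delta_rot":[0,0,0]},{"linear":[0.011,0.038,0],"delta_rot":[0,0,0]},{"linear":[0.011,0.038,0],"delta_rot":[0,0,0]},{"linear":[0.011,0.038,-0.015],"delta_rot":[0,0,0]},{"linear":[0.009,0.030,-0.030],"delta_rot":[0,0,0]},{"linear":[0.005,0.0175,-0.025],"delta_rot":[0,0,0]},{"linear":[0,0,-0.010],"delta_rot":[0,0,0]},{"linear":[0,0,0],"delta_rot":[0,0,0]},{"linear":[0,0,0],"delta_rot":[0,0,0]},{"linear":[0,0,0],"delta_rot":[0,0,0]}]' -0.41; python3 look.py w23;python3 - <<'E'
from h import *
for nm,uv in [("w8",(303,102)),("w5",(301,97)),("w7",(283,85))]:
    f=np.load(nm+".npz");p,m,T=f['p'],f['mtx'],f['T']
    C=cloud(f['d'],m,T)
    k=(np.abs(C[...,2]-52)<4)&(np.hypot(C[...,0]-545,C[...,1]-177)<45)
    cs,_=cv2.findContours(k.astype(np.uint8),cv2.RETR_EXTERNAL,cv2.CHAIN_APPROX_NONE);q=max(cs,key=len)[:,0]
    P=np.array([ray(x,52,m,T)[:2] for x in q.astype(float)]);A=np.c_[2*P,np.ones(len(P))];x=np.linalg.lstsq(A,(P**2).sum(1),rcond=None)[0];print(nm,"tin",x[:2],np.sqrt(x[2]+x[0]**2+x[1]**2))
f=np.load("w23.npz");p,m,T=f['p'],f['mtx'],f['T'];C=cloud(f['d'],m,T)
k=(np.abs(C[...,2]-28)<4)&(np.hypot(C[...,0]-545,C[...,1]-346)<32)
cs,_=cv2.findContours(k.astype(np.uint8),cv2.RETR_EXTERNAL,cv2.CHAIN_APPROX_NONE);q=max(cs,key=len)[:,0]
for it in range(3):
    P=np.array([ray(x,28,m,T)[:2] for x in q.astype(float)]);A=np.c_[2*P,np.ones(len(P))];x=np.linalg.lstsq(A,(P**2).sum(1),rcond=None)[0];r=np.sqrt(x[2]+x[0]**2+x[1]**2);e=np.hypot(*(P-x[:2]).T)-r;print("cruc",x[:2],r,e.std(),len(q)); q=q[np.abs(e)<1.0]
E
```

```text
clock: 30.27
eef_pos: [546.1, 343.3, 251.9]
ee_rot: [[0.986, -0.164, 0.001], [-0.164, -0.986, 0.0], [0.001, -0.0, -1.0]]
contact_force: [1.2, -0.1, 0.9]
finger_gap: 60.3
t 30.2667 tcp [546.1 343.3 251.9] az -9.43 q [ 0.39  0.4   1.66 -0.    1.08  0.55] F [ 1.2 -0.1  0.9] gap 60.3
w8 tin [544.8746654 177.3980311] 31.773935989375417
w5 tin [544.90999776 177.40674508] 31.769770272775492
w7 tin [545.13442809 177.50641502] 31.688190304976033
cruc [544.61244351 346.16813413] 18.989677172641297 0.21075850430514306 141
cruc [544.61244351 346.16813413] 18.989677172641297 0.21075850430514306 141
cruc [544.61244351 346.16813413] 18.989677172641297 0.21075850430514306 141
```

View pics/w23.png

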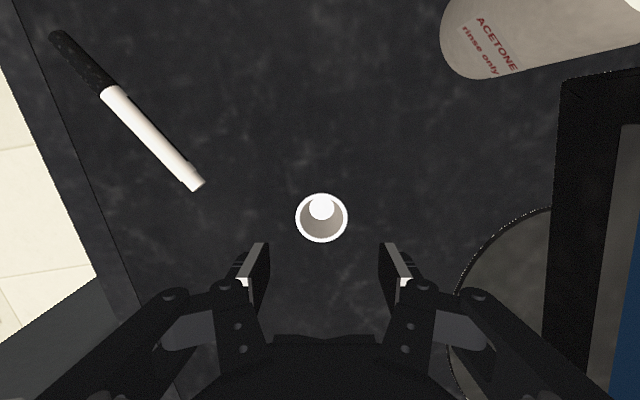

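The crucible's rim fits a circle of radius 19.0 at (544.6, 346.2), and the tin lid is at (545.0, 177.4). I'll lower in two steps.

```bash
python3 -m pendant '[{"linear":[-0.001,0.0024,-0.015],"delta_rot":[0,0,0]},{"linear":[0,0,-0.020],"delta_rot":[0,0,0]},{"linear":[0,0,-0.010],"delta_rot":[0,0,0]},{"linear":[0,0,0],"delta_rot":[0,0,0]},{"linear":[0,0,0],"delta_rot":[0,0,0]},{"linear":[0,0,0],"delta_rot":[0,0,0]}]'
```

```text
clock: 30.82
eef_pos: [545.1, 346.5, 207.0]
ee_rot: [[0.987, -0.163, 0.001], [-0.163, -0.987, 0.001], [0.001, -0.001, -1.0]]
contact_force: [-0.1, 0.2, 0.2]
finger_gap: 60.0
```

```bash
python3 -m pendant '[{"linear":[-0.0004,-0.0003,-0.014],"delta_rot":[0,0,0]},{"linear":[0,0,-0.008],"delta_rot":[0,0,0]},{"linear":[0,0,-0.004],"delta_rot":[0,0,0]},{"linear":[0,0,0],"delta_rot":[0,0,0]},{"linear":[0,0,0],"delta_rot":[0,0,0]},{"linear":[0,0,0],"delta_rot":[0,0,0]}]'
python3 -m pendant '[{"linear":[0,0,0],"delta_rot":[0,0,0]},{"linear":[0,0,0],"delta_rot":[0,0,0]},{"linear":[0,0,0],"delta_rot":[0,0,0]},{"linear":[0,0,0],"delta_rot":[0,0,0]},{"linear":[0,0,0],"delta_rot":[0,0,0]},{"linear":[0,0,0],"delta_rot":[0,0,0]}]' 1
python3 look.py w24
```

```text
clock: 31.32
eef_pos: [544.5, 346.2, 180.3]
ee_rot: [[0.987, -0.163, 0.0], [-0.163, -0.987, 0.0], [0.0, -0.0, -1.0]]
contact_force: [0.3, -0.3, 0.6]
finger_gap: 60.1
clock: 31.82
eef_pos: [544.7, 346.4, 181.1]
ee_rot: [[0.987, -0.163, 0.001], [-0.163, -0.987, 0.001], [0.001, -0.001, -1.0]]
contact_force: [-0.3, -0.3, 6.1]
finger_gap: 34.5
t 31.8167 tcp [544.7 346.4 181.1] az -9.37 q [0.39 0.51 1.66 0.   0.96 0.55] F [-0.3 -0.3  6.1] gap 34.5
```

View pics/w24.png

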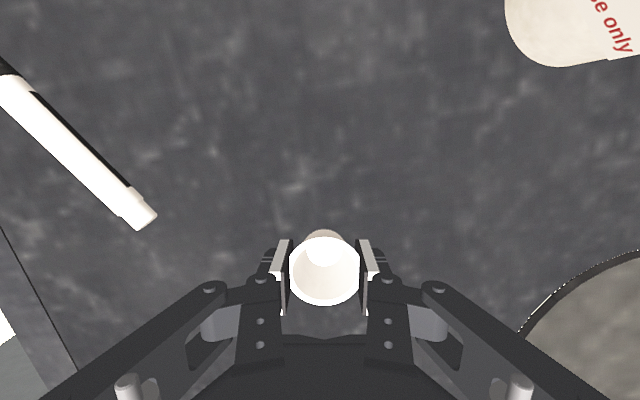

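It's held across the rim. I'll lift it and carry it to above the tin.

```bash
python3 -m pendant '[{"linear":[0,0,0.005],"delta_rot":[0,0,0]},{"linear":[0,0,0.020],"delta_rot":[0,0,0]},{"linear":[0,0,0.035],"delta_rot":[0,0,0]},{"linear":[0,-0.008,0.030],"delta_rot":[0,0,0]},{"linear":[0,-0.020,0],"delta_rot":[0,0,0]},{"linear":[0,-0.035,0],"delta_rot":[0,0,0]},{"linear":[0.0003,-0.035,0],"delta_rot":[0,0,0]},{"linear":[0,-0.035,0],"delta_rot":[0,0,0]},{"linear":[0,-0.022,0],"delta_rot":[0,0,0]},{"linear":[0,-0.010,0],"delta_rot":[0,0,0]},{"linear":[0,-0.004,0],"delta_rot":[0,0,0]},{"linear":[0,0,0],"delta_rot":[0,0,0]},{"linear":[0,0,0],"delta_rot":[0,0,0]},{"linear":[0,0,-0.015],"delta_rot":[0,0,0]},{"linear":[0,0,-0.010],"delta_rot":[0,0,0]},{"linear":[0,0,0],"delta_rot":[0,0,0]},{"linear":[0,0,0],"delta_rot":[0,0,0]},{"linear":[0,0,0],"delta_rot":[0,0,0]}]'; python3 look.py w25
```

```text
clock: 33.37
eef_pos: [544.7, 177.7, 245.2]
ee_rot: [[0.987, -0.162, 0.0], [-0.162, -0.987, 0.0], [0.0, -0.0, -1.0]]
contact_force: [0.5, -0.2, -0.6]
finger_gap: 34.4
t 33.3667 tcp [544.7 177.7 245.2] az -9.33 q [0.12 0.27 1.85 0.   1.02 0.28] F [ 0.5 -0.2 -0.6] gap 34.4
```

View pics/w25.png

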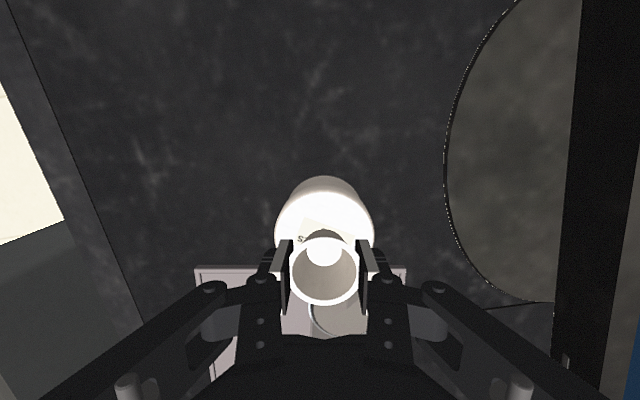

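The cup, rim at (324,270), hangs over the tin lid, which spans columns 275–373. Lowering.

```bash
python3 -m pendant '[{"linear":[0.0002,-0.0002,-0.006],"delta_rot":[0,0,0]},{"linear":[0,0,-0.004],"delta_rot":[0,0,0]},{"linear":[0,0,-0.001],"delta_rot":[0,0,0]},{"linear":[0,0,0],"delta_rot":[0,0,0]},{"linear":[0,0,0],"delta_rot":[0,0,0]},{"linear":[0,0,0],"delta_rot":[0,0,0]}]'
```

```text
clock: 33.92
eef_pos: [544.9, 176.9, 234.1]
ee_rot: [[0.987, -0.163, 0.0], [-0.163, -0.987, 0.0], [0.0, -0.0, -1.0]]
contact_force: [0.2, 0.2, -1.0]
finger_gap: 34.5
```

```bash
python3 -m pendant '[{"linear":[0,0.0004,-0.001],"delta_rot":[0,0,0]},{"linear":[0,0,0],"delta_rot":[0,0,0]},{"linear":[0,0,0],"delta_rot":[0,0,0]}]'
```

```text
clock: 34.17
eef_pos: [545.0, 177.4, 233.5]
ee_rot: [[0.987, -0.163, 0.001], [-0.163, -0.987, -0.0], [0.001, -0.0, -1.0]]
contact_force: [-1.2, -0.4, 3.4]
finger_gap: 34.1
```

Contact with the lid. I'll release and rise.

```bash
python3 -m pendant '[{"linear":[0,0,0],"delta_rot":[0,0,0]},{"linear":[0,0,0],"delta_rot":[0,0,0]},{"linear":[0,0,0],"delta_rot":[0,0,0]},{"linear":[0,0,0],"delta_rot":[0,0,0]},{"linear":[0,0,0.002],"delta_rot":[0,0,0]},{"linear":[0,0,0.010],"delta_rot":[0,0,0]},{"linear":[0,0,0.025],"delta_rot":[0,0,0]},{"linear":[0,0,0.040],"delta_rot":[0,0,0]},{"linear":[0,0,0.040],"delta_rot":[0,0,0]},{"linear":[0,0,0],"delta_rot":[0,0,0]},{"linear":[0,0,0],"delta_rot":[0,0,0]},{"linear":[0,0,0],"delta_rot":[0,0,0]}]' -0.41; python3 look.py w26;python3 - <<'E'
from h import *
from cell import env
f=np.load("w26.npz");p,m,T=f['p'],f['mtx'],f['T'];C=cloud(f['d'],m,T)
def fit(k,h):
    cs,_=cv2.findContours(k.astype(np.uint8),cv2.RETR_EXTERNAL,cv2.CHAIN_APPROX_NONE);q=max(cs,key=len)[:,0]
    P=np.array([ray(x,h,m,T)[:2] for x in q.astype(float)]);A=np.c_[2*P,np.ones(len(P))];x=np.linalg.lstsq(A,(P**2).sum(1),rcond=None)[0];r=np.sqrt(x[2]+x[0]**2+x[1]**2);return x[:2],r
R=np.hypot(C[...,0]-545,C[...,1]-177.4)
print("cruc",fit((np.abs(C[...,2]-80)<4)&(R<32),80)); print("tin",fit((np.abs(C[...,2]-52)<4)&(R<45),52))
for n in("top","scene"):
    p,d=env.capture(n);c=env.calibration(n);cv2.imwrite(f"pics/{n}E.png",p[:,:,::-1]);np.savez(n+"E.npz",p=p,d=d,**c)
f=np.load("topE.npz");p,d,m,T=f['p'],f['d'],f['mtx'],f['T'];C=cloud(d,m,T)
for n,xy,h in [("L",(549,87),119),("M",(536,8),100),("S",(522,-70),86),("vial",(452,22),50),("bulb",(491,-153),56),("tin",(544,176),52)]:
    k=(np.hypot(C[...,0]-xy[0],C[...,1]-xy[1])<30)&(np.abs(C[...,2]-h)<6)
    if k.sum()<5: print(n,"hidden");continue
    c=np.argwhere(k).mean(0)[::-1];print(n,k.sum(),ray(c,h,m,T).round(1))
E
```

```text
clock: 35.17
eef_pos: [544.6, 177.4, 350.5]
ee_rot: [[0.987, -0.163, 0.001], [-0.163, -0.987, 0.0], [0.001, -0.0, -1.0]]
contact_force: [-0.7, -0.2, -0.9]
finger_gap: 60.7
t 35.1667 tcp [544.6 177.4 350.5] az -9.37 q [0.12 0.12 1.8  0.   1.22 0.28] F [-0.7 -0.2 -0.9] gap 60.7
cruc (array([545.15523964, 176.80810127]), np.float64(18.95369966251098))
tin (array([544.75388186, 177.46354797]), np.float64(28.738093791245948))
L 133 [549.4  86.2 119. ]
M 86 [536.2   7.2 100. ]
S 63 [523.1 -70.9  86. ]
vial 41 [452.7  20.7  50. ]
bulb 19 [ 490.6 -152.5   56. ]
tin 113 [544.5 158.4  52. ]
```

View pics/w26.png

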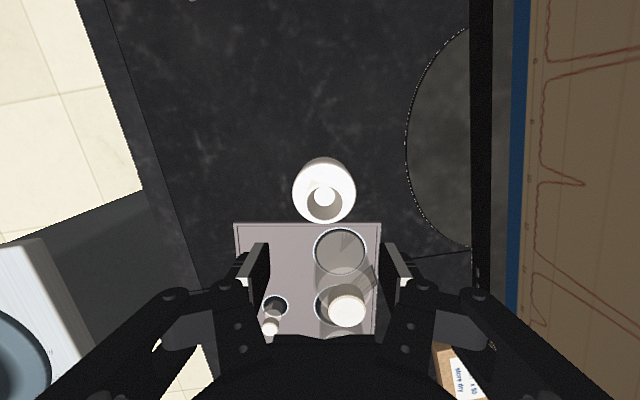

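View pics/sceneE.png

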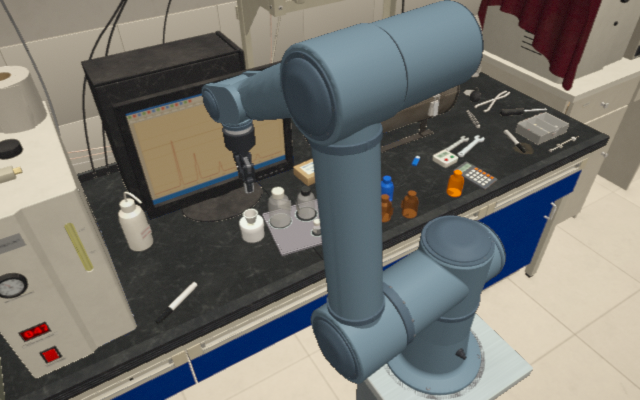

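Run:
```python
import cv2
p=cv2.imread("pics/w22.png");cv2.imwrite("pics/w22z.png",cv2.resize(p[160:225,290:360],None,fx=8,fy=8,interpolation=cv2.INTER_CUBIC))
p=cv2.imread("pics/topE.png");cv2.imwrite("pics/topEz.png",cv2.resize(p[140:250,220:400],None,fx=4.4,fy=4.4,interpolation=cv2.INTER_CUBIC))
```

```text
(no output)
```

View pics/w22z.png

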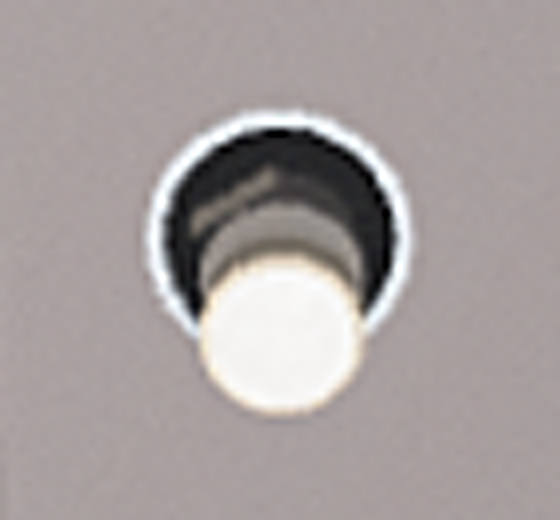

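View pics/topEz.png

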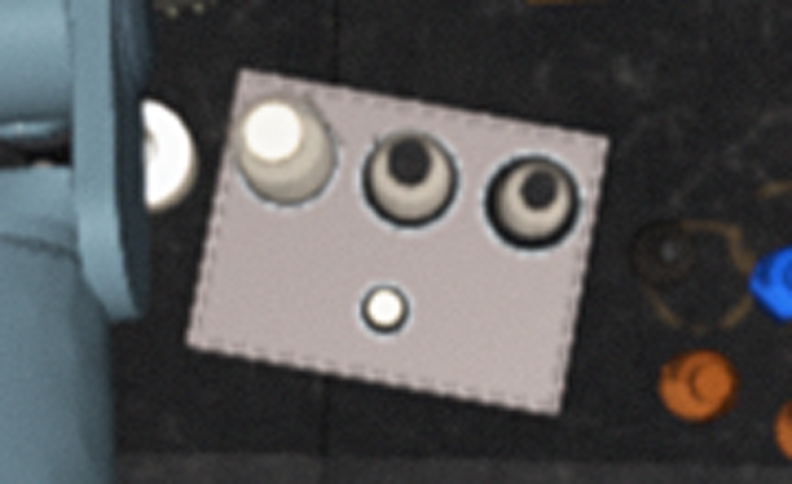

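In the enlarged top view all four items sit centred in their rings, with the vial at (385,308) inside its ring. The bulb and the look-alikes are undisturbed. Handing in.

```bash
python3 -c "
from cell import env
print(env.hand_in())"
```

```text
the job is handed in; nothing more can be done
None
```

The tray is set out and the job was handed in at about 35 s on the robot clock, with the gripper open and clear of everything. Largest to smallest, the bottles run from the tin end, the vial stands on the front pad, and the crucible is on the tin's lid.

| Item | Distance from centre (wrist camera) |
|---|---|
| Large bottle | about 0.3 mm |
| Medium bottle | about 0.3 mm |
| Small bottle | about 0.4 mm |
| Vial | about 0.2 mm |
| Crucible | about 0.8 mm from the tin centre |

- **Disagreements:** The top camera puts the large and medium bottles about 1.4 mm off centre, the small one 0.6 mm and the vial 1.8 mm. A look at the vial's foot before release also read 1.5–3 mm low in y. I trusted the wrist camera, trimmed the vial by 0.7 mm and left the rest.
- **Gripping:** The gap read 2–5 mm below each item's given diameter. Every item still lifted and set down firmly.
- **Not moved:** The bulb and the tin stayed within 1 mm of where they started. At the end the arm hid part of the tin from the top camera, so that check used the wrist view. The look-alikes in view stood as before, and nothing was knocked over.
- **Forces:** The largest contact force I read was about 12 N, setting the vial down. I only read it at the end of each move.

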